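# Clear the pile on the repair bench

## Task

Take apart the pile on the repair mat from the top down, one thing at a time, and put each thing away upright in the grey holder made for it, roughly in the middle and squared up with it: first the round hot-air nozzle in the small round dish, then the solder spool in the large round dish, then the finned heat sink in the square tray, and last the steel tin in the oblong tray. Set things down rather than dropping them, and leave the little amber bottle standing where it is.

Things in the scene. Friction and masses are not known exactly. Their poses are not given: they have to be found in the camera images.
- nozzle: Hot-air nozzle, bright steel, top of the pile, standing on its wide end on the spool: a straight round barrel 26 mm in diameter and 36 mm tall (grip here), tapering to a 12 mm tube, 52 mm tall in all, about 45 g. Origin: centre of its underside; z up its axis.
- spool: Full spool of solder, lying flat on the heat sink under the nozzle: a plain round drum 44 mm in diameter and 30 mm tall, black end flanges 4 mm thick, windings flush with them, about 120 g. Origin: centre of its underside; z up its axis.
- heatsink: Square aluminium heat sink, lying fins up on the tin under the spool: 56 x 56 mm, 26 mm tall (7 mm base plate, eight upright fins running along its x). Grip it by any two opposite sides; about 110 g. Origin: centre of its underside; x and y along its sides, z up.
- tin: Closed oblong steel parts tin, the bottom of the pile, standing on the bench: 100 mm along its x, 60 mm along its y, 28 mm tall, flat lid that does not come off, about 240 g. Origin: centre of its underside.
- small_dish: Small round grey dish (pale rim, darker floor) for the nozzle, fixed to the bench: 52 mm outside, 46 mm inside diameter; floor 3 mm above the bench, rim 7 mm above the bench. Origin: centre of its underside, on the bench.
- large_dish: Large round grey dish (pale rim, darker floor) for the spool, fixed to the bench: 70 mm outside, 64 mm inside diameter; floor 3 mm above the bench, rim 7 mm. Origin: centre of its underside.
- square_tray: Square grey tray (pale rim, darker floor) for the heat sink, fixed to the bench: 82 mm outside, 76 mm inside; floor 3 mm above the bench, rim 7 mm. Origin: centre of its underside; x and y along its sides.
- rect_tray: Oblong grey tray (pale rim, darker floor) for the tin, fixed to the bench: outside 126 mm along its x by 86 mm along its y, inside 120 x 80 mm; floor 3 mm above the bench, rim 7 mm. Origin: centre of its underside.
- flux_bottle: Little amber glass bottle with a black cap, 34 mm in diameter and 65 mm tall, standing loose among the holders; not to be disturbed. Origin: centre of its underside.
Not all that is in view belongs to the job. Leave any purple look-alike of the nozzle alone.

How it is judged:
By the outcome, as a careful person would: the job done as asked, in the order asked, and still so for the second after the job is handed in, with the robot touching nothing.
It also fails if it takes over 118 s, if anything falls off the work surface, if the arm or the gripper's body presses on something with over 40 N, if the wrist force passes 120 N, or if a joint passes its speed limit or range.

## Robot

A 6-joint arm with a two-finger parallel gripper is mounted at the origin on the work surface. World frame = base frame: x ahead of the robot, y to its left, z up, the work surface at z = 0. Lengths are in mm, angles in rad, forces in N, time in s.
With the tool pointing down it reaches from about 250 to 800 mm from the base axis. Payload 8.5 kg.
Tool frame: the origin (TCP) lies between the finger pads; the fingertips stand 8 mm ahead of it and the grasp point (between the pads) lies 11 mm behind it (tip_extent is the distance from the TCP to the fingertips, in mm); y points along the fingers, z is the direction in which the jaws open and shut, and the axes are right-handed (so a half turn about y gives the same grasp; the last joint's range is limited). The gripper opens to 85 mm and grips with 20 to 120 N. Pads are 22 mm wide; open, the fingers measure 114 mm over their backs; the gripper's body (76 mm by 85 mm) begins 54 mm behind the grasp point. The pads swing forward as they close: fully open they stand 13 mm farther back than shut.
Start: joints at [-1.344, 0.238, -0.013, 1.319, 0, 1.571], TCP at [118.04, -511.514, 239.276] pointing down, gripper open.
Joint ranges: [-2.66, 2.66], [-1.03, 1.9], [-1.14, 1.46], [-1.82, 2.27], [-1.45, 1.34], [-3.14, 3.14]. Speed limits (rad/s): [2.22, 2.22, 2.79, 3.14, 3.14, 3.14].

## Interface

Orientations are given as a 3x3 rotation matrix whose columns are the frame's x, y, z axes.
In Python, from bench import read_state, read_camera, close_job, tip_extent gives the robot as it stands.
- The arm moves only by the tool arm_command, never from a script. Its argument "deltas" is text: rows parted by semicolons, each of 7 numbers parted by spaces: the turn, a rotation vector about the tool's x, y, z in degrees, then the shift along the tool's x, y, z in cm, then the opening, from -1 (shut) to 1 (fully open). A call has 1 to 20 rows; each row shifts and turns the commanded pose from where the row before left it, along the tool's axes as they then stand; what a row does not reach is not made up. A row lasts 1/12 s, in which the tool goes at most 41.7 mm and 7.16 degrees, less where a joint would pass 70% of its speed; a pose out of reach is approached as far as the arm can. A call is refused whole if a number of a shift passes 4.17 or a number of a turn 7.16, either way. A call with a gripper value outside its range is refused whole. The fingers move at their own pace and stop on an object; the grip force is fixed at half the most. Time passes only in rows, so rows that do not move let the fingers close. It gives the time, the measured TCP pose, the force and the opening at its end, in the units of the state.
- read_state(): the state, without advancing time (a new reading comes with each control period).
- read_camera(name): name is "side" or "top"; returns a dict with "color" (400x640x3 uint8, red, green, blue), "range_z" (400x640 float32, mm along the optical axis (not along the pixel's ray), 0 where there is no reading), "intrinsics" (3x3 intrinsics, pixels), "camera_from_world" (4x4, takes a point from world to camera coordinates). Camera axes: x right, y down, z forward; pixel columns grow to the right and rows downward; lengths in mm; the calibration is good to about 2 mm. A picture is of the moment at which its call begins.
- close_job(): hands the job in, once; it reports no verdict.
The state is a dict: "time": time; "joints": joint angles; "joint_velocities": joint speeds; "tau": joint torques, N m; "position": TCP position; "tcp_rot": TCP orientation; "force": force on the tool from outside, world axes, zero at the start; "ft_torque": the same for the moment, N m; "gripper_width": finger opening in mm.
Only numpy, scipy, OpenCV 4.12 (cv2) and the standard library are available. Lean on these libraries where they do the work, as an engineer would, in place of code of your own. Each camera call takes 0.05 s, during which the arm holds its last target.

## Working session

There is one attempt and no reset: what is moved stays moved. The work goes in short steps, Python scripts to look and compute and a tool call to move; the robot and the scene stay as the last step left them, time stands still between calls to the robot, and variables do not carry over. Pictures are saved under pics/ and viewed, and the job is handed in when it is done.

Besides the shell and the picture viewer there is one more tool, called as name(argument=value, ...) on one line, values as JSON. arm_command: Moves the arm, as the interface text tells. Its arguments: {"type":"object","properties":{"deltas":{"type":"string"}},"required":["deltas"]}

```bash
ls; mkdir -p pics
cat > h.py <<'E'
import numpy as np, cv2
from bench import read_state, read_camera, close_job, tip_extent
def shot(n,f=None):
    c=read_camera(n)
    if f: cv2.imwrite('pics/'+f,cv2.cvtColor(c['color'],cv2.COLOR_RGB2BGR))
    return c
def cast(c,px,z):
    px=np.atleast_2d(np.float64(px)); K=c['intrinsics'];T=c['camera_from_world'];R=T[:3,:3];t=T[:3,3]
    d=(R.T@np.linalg.inv(K)@np.c_[px,np.ones(len(px))].T).T; o=-R.T@t
    s=(z-o[2])/d[:,2]; return o+d*s[:,None]
def cloud(c):
    Z=c['range_z'];h,w=Z.shape;u,v=np.meshgrid(np.arange(w),np.arange(h));K=c['intrinsics'];T=c['camera_from_world']
    P=np.stack([(u-K[0,2])/K[0,0]*Z,(v-K[1,2])/K[1,1]*Z,Z],-1); return (P-T[:3,3])@T[:3,:3]
E
python3 - <<'E'
from h import *
s=read_state();print({k:np.round(v,3).tolist() for k,v in s.items()},tip_extent)
for n in('side','top'):
    c=shot(n,n+'0.png');T=c['camera_from_world'];print(n,c['intrinsics'].tolist(),np.round(-T[:3,:3].T@T[:3,3]),np.round(T[:3,:3],3).tolist())
E
```

```text
pics
{'time': 0.0, 'joints': [-1.344, 0.239, -0.014, 1.319, -0.0, 1.571], 'joint_velocities': [0.0, -0.001, -0.0, 0.0, 0.0, -0.001], 'tau': [-0.002, -53.877, 34.644, 0.018, -0.0, -0.0], 'position': [117.963, -511.153, 238.687], 'tcp_rot': [[-0.974, -0.0, 0.225], [-0.225, 0.001, -0.974], [0.0, -1.0, -0.001]], 'force': [0.749, -0.466, 0.405], 'ft_torque': [-0.023, 0.021, -0.059], 'gripper_width': 85.503} 8.0
side [[409.9487212014649, 0.0, 318.88309490228636], [0.0, 409.9487212014649, 201.12308829856028], [0.0, 0.0, 1.0]] [ 343. -794.  629.] [[0.976, -0.219, -0.003], [-0.128, -0.56, -0.819], [0.177, 0.799, -0.574]]
top [[436.05365392454206, 0.0, 313.76073614396915], [0.0, 436.05365392454206, 199.19734471562825], [0.0, 0.0, 1.0]] [ 359.    2. 1128.] [[-0.012, -1.0, 0.002], [-0.992, 0.012, -0.126], [0.126, -0.003, -0.992]]
```

View pics/top0.png

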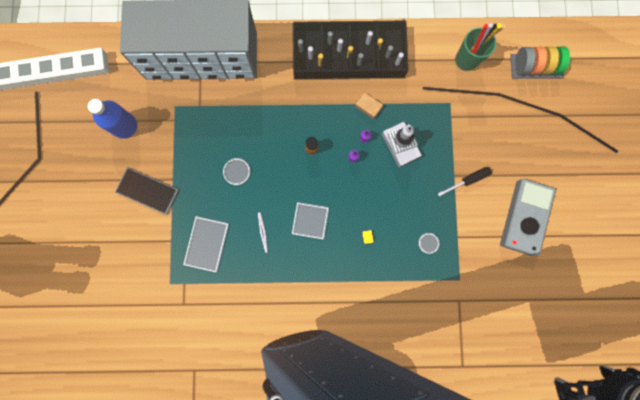

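View pics/side0.png

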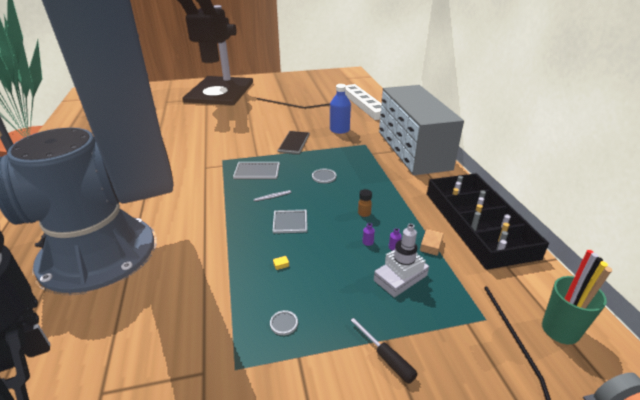

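Candidates for the nozzle: the steel one on the pile at top (405,133) / side (408,235), and purple look-alikes at top (366,135) and (354,155). By the description I choose the steel one on the pile, and check it in a crop.

Run:
```python
from h import *
a=cv2.imread('pics/top0.png')[110:175,340:440];b=cv2.imread('pics/side0.png')[210:300,350:450]
a=cv2.resize(a,(400,260),interpolation=2);b=cv2.resize(b,(400,360),interpolation=2)
o=np.zeros((360,800,3),np.uint8);o[:260,:400]=a;o[:,400:]=b;cv2.imwrite('pics/crop0.png',o)
c=read_camera('top');P=cloud(c);g=cv2.cvtColor(c['color'],cv2.COLOR_RGB2HSV)
m=((g[...,1]<70)&(g[...,2]>70)).astype(np.uint8)*255
mm=np.zeros_like(m);mm[104:283,172:458]=m[104:283,172:458]
cs,_=cv2.findContours(mm,cv2.RETR_EXTERNAL,cv2.CHAIN_APPROX_NONE)
for k in cs:
    if cv2.contourArea(k)<80: continue
    W=cast(c,k[:,0,:],7)[:,:2].astype(np.float32)
    r=cv2.minAreaRect(W);print(cv2.boundingRect(k),np.round(r[0],1),np.round(r[1],1),round(r[2],1))
# pile
z=P[...,2];sub=P[105:180,330:450]
for lo,hi in((20,33),(45,60),(75,90),(90,150)):
    q=sub[(sub[...,2]>lo)&(sub[...,2]<hi)];
    q=q[(q[:,0]>380)]
    if len(q): print(lo,hi,len(q),q.mean(0).round(1),q.min(0).round(1),q.max(0).round(1))
print('bench z',np.median(P[200:210,340:350,2]))
np.set_printoptions(linewidth=250);print(z[118:172:2,376:430:2].round(0).astype(int))
```

```text
(418, 232, 22, 23) [ 385.3 -293.4] [53.8 56.3] 87.6
(182, 216, 48, 57) [390.2 276.4] [ 94.2 132.5] 76.5
(257, 212, 12, 42) [417.7 131.7] [107.3  17.6] 11.4
(291, 202, 39, 38) [446.7   9.2] [87.6 86.5] 79.9
(222, 158, 29, 28) [577.2 200.9] [73.3 71.6] 89.3
(382, 121, 41, 46) [ 649.2 -238.9] [108.3  85.1] 25.3
20 33 548 [ 652.4 -209.7   26.4] [ 585.5 -276.9   20. ] [748.3 -92.9  32.9]
45 60 202 [ 640.  -197.6   52.2] [ 603.3 -261.    45.2] [683.4 -99.2  59.6]
75 90 147 [ 639.1 -224.2   83.2] [ 624.1 -247.7   75.2] [ 666.6 -205.    88.8]
90 150 133 [ 646.2 -222.7  117.9] [ 636.6 -237.1   90. ] [ 663.  -212.8  138.8]
bench z 0.10216609556064116
[[   4    2    2   -1   -2   -4   -1    1    1    2   -1   -1    5    1    1   -1    2   -3   -2    0   -2    3   -1    0    0    0   -1]
 [  -1   -1    2   -1    2   -1   -6   -1   -1   -1   -3   -2    1    1    2   -3   -1    1    0    0    4    0    1    2    1   -1 1128]
 [   0   -2    1    2    1    0    3    3    1    1    0    0    1    3    1   -1    3    1    1   -3   -1    2    2   -2    0   -2   -1]
 [   0    1    2   -1   -2   -1   -2 
[... 2575 characters left out ...]
  1    0]
 [   0    1    2    1   -1    0   -2    1    0    0    3   25   25   29   25   27   12    1   -1   -5    2   -5    0    3   -2    0    3]
 [   0    2   -1   -1    1    2   -4    3    0    1   -4   13   28   25    9   -2   -2    0   -4    1    1   -2    2   -2    1    0    4]
 [   1    1   -2    1    3    0    0    0    4   -1   -1    1    9    2   -1    0   -3    0    0 1128    1    5    1    3    0    1    0]
 [   0   -1   -3    0    0    2    0   -1    2   -2    0   -2    0    0   -5    1   -1    2    0    5   -1    4    4   -2    1   -2   -2]
 [  -2    0    1   -1    0   -2   -1   -4   -2   -3    1    3    1    1    4    0   -2    1   -3    3   -1    0   -1    3    1    1    1]]
```

View pics/crop0.png

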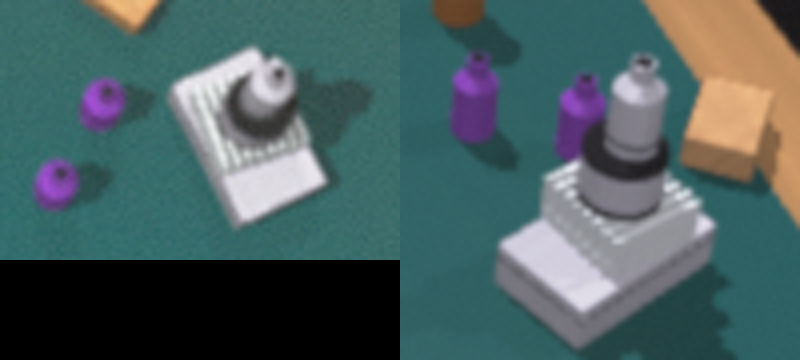

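The crop shows the steel nozzle on the black-flanged spool, hole at about top px (410,128) and side px (411,225.5). The two purple nozzles stand apart. Next I measure the poses.

Run:
```python
from h import *
c=read_camera('top');s=read_camera('side')
print('noz tip top',cast(c,(409.75,128.25),136).round(1),'side',cast(s,(410.75,225.5),136).round(1))
def clean(q,n=3,r=5):
    from scipy.spatial import cKDTree
    t=cKDTree(q);return q[[len(x)>n for x in t.query_ball_point(q,r)]]
PT=cloud(c)[105:180,375:435].reshape(-1,3);PS=cloud(s)[205:305,350:450].reshape(-1,3)
for nm,lo,hi in(('tin',24,32),('hs',46,57),('spool',80,88),('spside',58,82),('barrel',92,115),('tube',122,140)):
  for cn,P in(('top',PT),('side',PS)):
    q=P[(P[:,2]>lo)&(P[:,2]<hi)&(abs(P[:,0]-650)<70)&(abs(P[:,1]+230)<70)][:,:2]
    q=clean(q).astype(np.float32); r=cv2.minAreaRect(q)
    print(nm,cn,len(q),np.round(r[0],1),np.round(r[1],1),round(r[2],1),'circ',np.round(cv2.minEnclosingCircle(q)[0],1),round(cv2.minEnclosingCircle(q)[1],1))
# holders: pale rim / in side view
g=cv2.cvtColor(s['color'],cv2.COLOR_RGB2HSV);m=((g[...,1]<70)&(g[...,2]>70)).astype(np.uint8)*255
cs,_=cv2.findContours(m[:345,:430],cv2.RETR_EXTERNAL,cv2.CHAIN_APPROX_NONE)
for k in cs:
    x,y,w,h=cv2.boundingRect(k)
    if cv2.contourArea(k)<80 or x<228 or y<150: continue
    r=cv2.minAreaRect(cast(s,k[:,0,:],7)[:,:2].astype(np.float32));print('side',(x,y,w,h),np.round(r[0],1),np.round(r[1],1),round(r[2],1))
a=cv2.resize(c['color'][195:285,170:345],None,fx=4,fy=4,interpolation=2)[...,::-1];cv2.imwrite('pics/trays.png',a)
a=cv2.resize(c['color'][110:180,370:440],None,fx=8,fy=8,interpolation=2)[...,::-1];cv2.imwrite('pics/pile8.png',a)
```

```text
noz tip top [[ 650.  -227.6  136. ]] side [[ 649.7 -227.8  136. ]]
tin top 356 [ 641.3 -229. ] [100.   62.8] 26.7 circ [ 641.  -229.1] 56.1
tin side 471 [ 640.6 -231.7] [101.5  62.2] 25.7 circ [ 640.6 -231.7] 56.6
hs top 140 [ 647.9 -225.7] [56.2 55.9] 19.5 circ [ 648.3 -226.4] 38.9
hs side 282 [ 648.3 -227.9] [57.7 57.5] 18.1 circ [ 647.8 -228.9] 38.9
spool top 133 [ 642.8 -225.1] [42.7 35.9] 61.5 circ [ 645.8 -226. ] 22.2
spool side 178 [ 642.3 -232.2] [34.8 42.6] 44.7 circ [ 644.3 -229. ] 22.3
spside top 59 [ 635.8 -216.8] [38.9 17.2] 51.3 circ [ 640.3 -220.4] 19.6
spside side 211 [ 640.  -234.8] [30.8 41.3] 42.3 circ [ 644.3 -230.5] 21.6
barrel top 35 [ 643.3 -219.1] [23.7  8.3] 42.7 circ [ 646.1 -222.1] 11.8
barrel side 129 [ 645.3 -233.3] [14.8 25.8] 60.4 circ [ 647.9 -228.7] 13.1
tube top 61 [ 647.8 -225.1] [21.7 16.4] 84.9 circ [ 647.2 -225.1] 11.6
tube side 72 [ 648.2 -228.7] [18.1 14.6] 13.5 circ [ 648.8 -229.6] 9.8
side (351, 318, 39, 27) [ 525.3 -354.9] [33.4 78.4] 39.2
side (269, 310, 30, 26) [ 384.8 -296.4] [56.9 54.5] 77.2
side (374, 249, 55, 49) [ 646.7 -210.8] [136.6 101.2] 25.6
side (401, 223, 16, 28) [ 709.8 -114.8] [101.5  32.8] 62.5
side (272, 209, 36, 25) [445.7   6. ] [94.5 85.8] 80.5
side (253, 190, 39, 12) [418.1 126. ] [107.3  23.8] 12.2
side (311, 168, 26, 16) [576.5 195.6] [83.2 72.9] 77.0
```

View pics/trays.png

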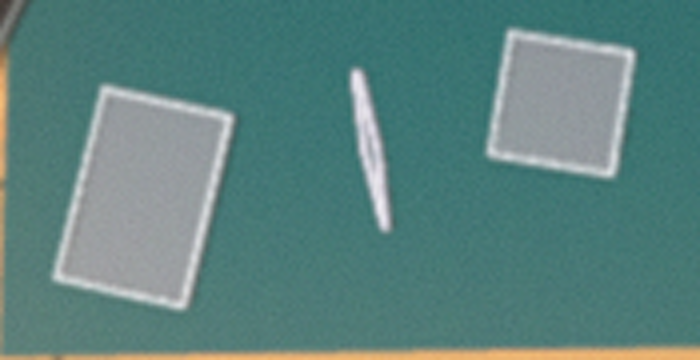

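View pics/pile8.png

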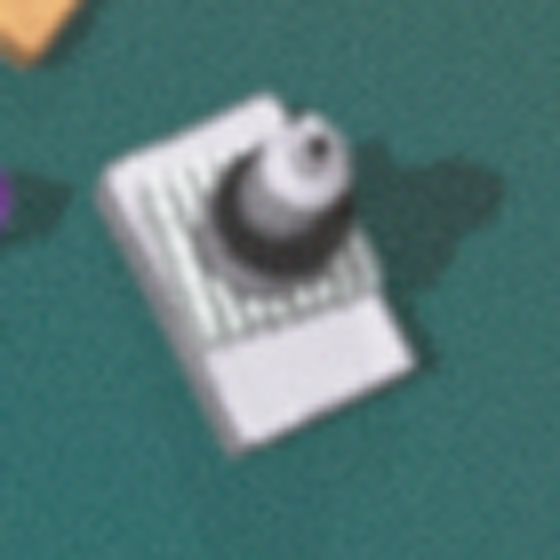

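arm_command(deltas="0 0 0 -1.5 0 -0.4 0.4; 0 0 0 -2.9 0 -0.78 0.4; 0 0 0 -2.9 0 -0.78 0.4; 0 0 0 -2.9 0 -0.78 0.4; 0 0 0 -2.9 0 -0.78 0.4; 0 0 0 -2.9 0 -0.78 0.4; 0 0 0 -2.9 0 -0.78 0.4; 0 0 0 -2.9 0 -0.78 0.4; 0 0 0 -2.9 0 -0.78 0.4; 0 0 0 -2.9 0 -0.78 0.4; 0 0 0 -2.9 0 -0.78 0.4; 0 0 0 -2.9 0 -0.78 0.4; 0 0 0 -2.9 0 -0.78 0.4; 0 0 0 -2.9 0 -0.78 0.4; 0 0 0 -2.9 0 -0.78 0.4; 0 0 0 -2.9 0 -0.78 0.4; 0 0 0 -2.9 0 -0.78 0.4; 0 0 0 -2.9 0 -0.78 0.4; 0 0 0 -2.9 0 -0.78 0.4; 0 0 0 -2.9 0 -0.78 0.4")

```text
time: 1.92
position: [636.5, -235.0, 239.1]
tcp_rot: [[-0.974, -0.0, 0.225], [-0.225, 0.0, -0.974], [0.0, -1.0, -0.0]]
force: [0.3, -0.5, 0.3]
gripper_width: 59.9
```

```bash
cat >> h.py <<'E'
def go(x,y,z,phi=None):
    s=read_state();R=np.array(s['tcp_rot']);p=np.array(s['position']);f=np.degrees(np.arctan2(R[1,2],R[0,2]))
    print('t',round(s['time'],2),'p',p.round(1),'phi',round(f,1),'w',round(s['gripper_width'],1),'F',np.round(s['force'],1),'q',np.round(s['joints'],2))
    print('tilt',R[:,1].round(3),'need cm (tool x y z)',(R.T@(np.array([x,y,z])-p)/10).round(2))
    if phi is not None:
        d=(phi-f+90)%180-90; a=np.radians(-d)
        # yaw +d about world z = -d about tool y (down)
        from scipy.spatial.transform import Rotation as Q
        R2=R@Q.from_rotvec([0,a,0]).as_matrix()
        print('turn about tool y',round(-d,1),'then need',(R2.T@(np.array([x,y,z])-p)/10).round(2))
E
python3 - <<'E'
from h import *
go(649.5,-228,99)
E
```

```text
t 1.92 p [ 636.5 -235.   239.1] phi -77.0 w 59.9 F [ 0.3 -0.5  0.3] q [-0.35  0.52  0.41  1.47  0.    2.56]
tilt [-0.  0. -1.] need cm (tool x y z) [-1.43 14.01 -0.38]
```

arm_command(deltas="0 0 0 -0.7 0.5 -0.2 0.4; 0 0 0 -0.7 1.5 -0.2 0.4; 0 0 0 0 2 0 0.4; 0 0 0 0 2 0 0.4; 0 0 0 0 2 0 0.4; 0 0 0 0 2 0 0.4; 0 0 0 0 1.5 0 0.4; 0 0 0 0 1.5 0 0.4; 0 0 0 0 0.7 0 0.4; 0 0 0 0 0.3 0 0.4; 0 0 0 0 0 0 0.4; 0 0 0 0 0 0 0.4")

```text
time: 2.92
position: [648.3, -229.1, 100.0]
tcp_rot: [[-0.974, 0.001, 0.225], [-0.225, -0.0, -0.974], [-0.001, -1.0, 0.0]]
force: [-0.7, 0.5, 0.5]
gripper_width: 59.5
```

Run:
```python
from h import *
go(649.5,-228,99)
a=shot('side')['color'][170:320,310:510];cv2.imwrite('pics/n1.png',cv2.resize(a,None,fx=4,fy=4,interpolation=2)[...,::-1])
```

```text
t 2.92 p [ 648.3 -229.1  100. ] phi -77.0 w 59.5 F [-0.7  0.5  0.5] q [-0.34  0.58  0.17  1.16  0.    2.58]
tilt [ 0.001 -0.    -1.   ] need cm (tool x y z) [-0.14  0.1  -0.08]
```

View pics/n1.png

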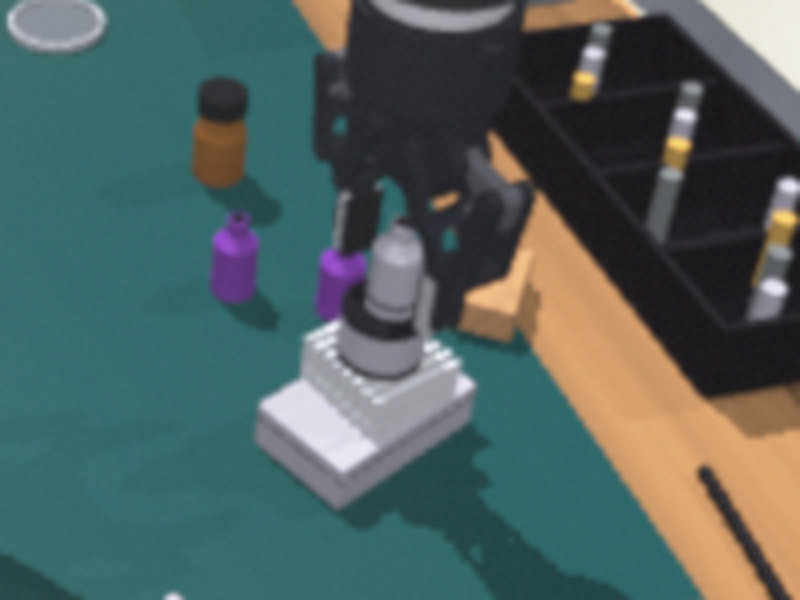

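arm_command(deltas="0 0 0 -0.14 0.1 0 0.4; 0 0 0 0 0 0 0; 0 0 0 0 0 0 -0.3; 0 0 0 0 0 0 -0.6; 0 0 0 0 0 0 -1; 0 0 0 0 0 0 -1; 0 0 0 0 0 0 -1; 0 0 0 0 0 0 -1; 0 0 0 0 0 0 -1")

```text
time: 3.72
position: [649.8, -228.6, 98.8]
tcp_rot: [[-0.974, 0.001, 0.225], [-0.225, -0.0, -0.974], [-0.001, -1.0, 0.0]]
force: [-1.1, 0.7, 5.4]
gripper_width: 24.4
```

Run:
```python
from h import *
go(385,-295,160)
```

```text
t 3.72 p [ 649.8 -228.6   98.8] phi -77.0 w 24.4 F [-1.1  0.7  5.4] q [-0.34  0.58  0.17  1.16  0.    2.58]
tilt [ 0.001 -0.    -1.   ] need cm (tool x y z) [27.28 -6.14  0.51]
```

arm_command(deltas="0 0 0 0 0 0 -1; 0 0 0 0 -0.5 0 -1; 0 0 0 0 -1 0 -1; 0 0 0 0 -1.5 0 -1; 0 0 0 0 -1.5 0 -1; 0 0 0 0 -1.5 0 -1; 0 0 0 0 0 0 -1")

```text
time: 4.3
position: [650.7, -229.0, 162.0]
tcp_rot: [[-0.974, 0.004, 0.225], [-0.225, -0.001, -0.974], [-0.004, -1.0, 0.002]]
force: [0.2, -0.2, -0.1]
gripper_width: 24.6
```

Run:
```python
from h import *
go(385,-295,160)
a=shot('side')['color'][130:320,310:510];cv2.imwrite('pics/n2.png',cv2.resize(a,None,fx=3,fy=3,interpolation=2)[...,::-1])
```

```text
t 4.3 p [ 650.7 -229.   162. ] phi -77.0 w 24.6 F [ 0.2 -0.2 -0.1] q [-0.34  0.55  0.28  1.29  0.    2.58]
tilt [ 0.004 -0.001 -1.   ] need cm (tool x y z) [27.37  0.09  0.45]
```

View pics/n2.png

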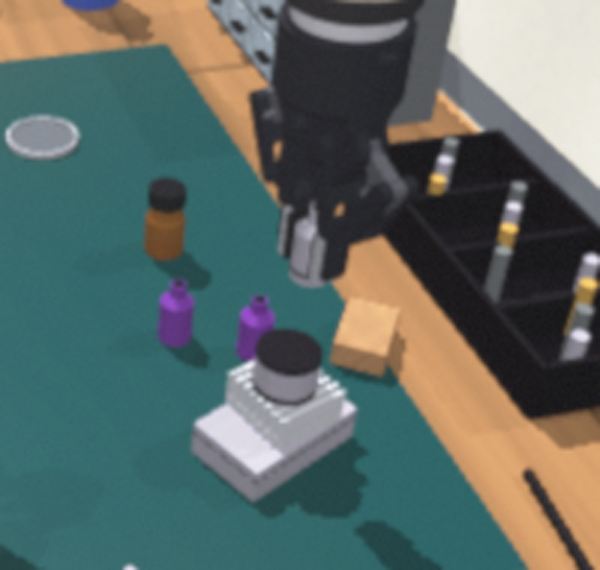

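arm_command(deltas="0 0 0 0.8 0 0 -1; 0 0 0 1.6 0 0 -1; 0 0 0 2.2 0 0 -1; 0 0 0 2.2 0 0.05 -1; 0 0 0 2.2 0 0.05 -1; 0 0 0 2.2 0 0.05 -1; 0 0 0 2.2 0 0.1 -1; 0 0 0 2.2 0 0.1 -1; 0 0 0 2.2 0 0.1 -1; 0 0 0 2.2 0 0 -1; 0 0 0 2.2 0 0 -1; 0 0 0 2.2 0 0 -1; 0 0 0 1.6 0 0 -1; 0 0 0 1 0 0 -1; 0 0 0 0.37 0 0 -1; 0 0 0 0 0 0 -1; 0 0 0 0 0 0 -1")

```text
time: 5.77
position: [384.3, -294.7, 158.3]
tcp_rot: [[-0.974, 0.001, 0.225], [-0.225, -0.0, -0.974], [-0.0, -1.0, 0.0]]
force: [0.4, 0.5, -0.8]
gripper_width: 24.3
```

Run:
```python
from h import *
go(385,-295,19)
c=shot('top');s=shot('side')
P=cloud(s)[200:345,200:400].reshape(-1,3);q=P[(abs(P[:,0]-385)<40)&(abs(P[:,1]+295)<40)&(P[:,2]>60)]
h=np.histogram(q[:,2],bins=np.arange(60,260,10));print(h)
a=s['color'][180:350,190:390];cv2.imwrite('pics/n3.png',cv2.resize(a,None,fx=3,fy=3,interpolation=2)[...,::-1])
# dish from top (before: any occlusion?) spool
g=c['color'][110:180,370:440];cv2.imwrite('pics/sp8.png',cv2.resize(g,None,fx=8,fy=8,interpolation=2)[...,::-1])
```

```text
t 5.77 p [ 384.3 -294.7  158.3] phi -77.0 w 24.3 F [ 0.4  0.5 -0.8] q [-0.65  0.21 -0.26  1.1   0.    2.26]
tilt [ 0.001 -0.    -1.   ] need cm (tool x y z) [-0.05 13.93  0.05]
(array([ 0,  0,  0,  0,  0,  0,  0,  0, 13, 59, 84, 94, 31, 47, 45, 86, 75,
       77, 99]), array([ 60,  70,  80,  90, 100, 110, 120, 130, 140, 150, 160, 170, 180,
       190, 200, 210, 220, 230, 240, 250]))
```

View pics/n3.png

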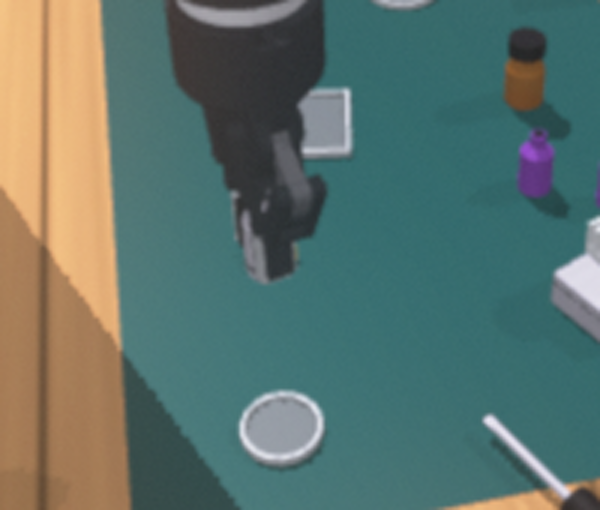

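View pics/sp8.png

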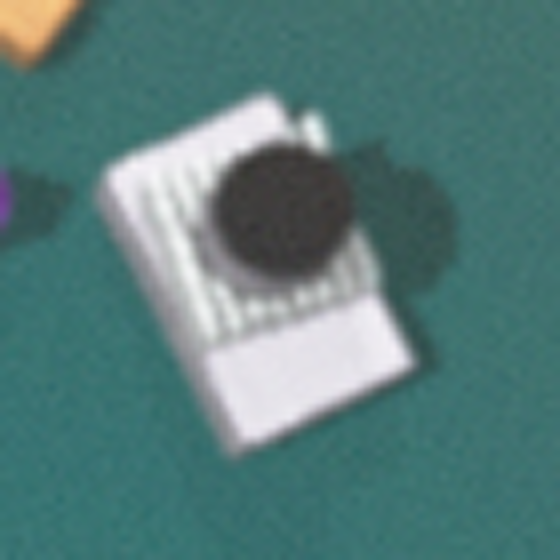

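Run:
```python
from h import *
s=read_camera('side');c=read_camera('top')
for cam,pix,zs in((s,(284,322.7),7),(c,(429,243.3),7),(c,(370+283/8,110+211/8),84),(s,(310+288/3,130+352/3),84)):
    print(cast(cam,np.array(pix)-0.3,zs).round(1))
for n,cam,box in(('s',s,(300,345,260,310)),('c',c,(225,262,410,450))):
    r0,r1,c0,c1=box;g=cv2.cvtColor(cam['color'],cv2.COLOR_RGB2HSV)[r0:r1,c0:c1]
    m=((g[...,1]<60)&(g[...,2]>90)).astype(np.uint8)
    k=max(cv2.findContours(m,0,cv2.CHAIN_APPROX_NONE)[0],key=cv2.contourArea)[:,0,:]+[c0,r0]
    W=cast(cam,k,7)[:,:2].astype(np.float32);print(n,cv2.minEnclosingCircle(W),cv2.fitEllipse(W))
```

```text
[[ 385.2 -297.2    7. ]]
[[ 385.1 -293.9    7. ]]
[[ 645.6 -227.4   84. ]]
[[ 644.8 -230.2   84. ]]
s ((384.99334716796875, -296.4393615722656), 28.877920150756836) ((385.0333557128906, -296.3812255859375), (51.26749801635742, 57.008785247802734), 173.47402954101562)
c ((383.794921875, -301.0002746582031), 35.390262603759766) ((385.1717529296875, -296.9706115722656), (49.81706619262695, 67.17552185058594), 172.58163452148438)
```

arm_command(deltas="0 0 0 0 0.8 0.05 -1; 0 0 0 0 1.6 0 -1; 0 0 0 0 2 0 -1; 0 0 0 0 2 0 -1; 0 0 0 0 2 0 -1; 0 0 0 0 1.6 0 -1; 0 0 0 0 1 0 -1; 0 0 0 0 0.5 0 -1; 0 0 0 0 0 0 -1")

```text
time: 6.72
position: [383.3, -294.3, 41.9]
tcp_rot: [[-0.974, -0.002, 0.225], [-0.225, 0.002, -0.974], [0.001, -1.0, -0.002]]
force: [0.2, 0.2, -0.2]
gripper_width: 24.4
```

arm_command(deltas="0 0 0 -0.14 0.6 0.15 -1; 0 0 0 0 0.6 0 -1; 0 0 0 0 0.5 0 -1; 0 0 0 0 0.3 0 -1; 0 0 0 0 0.2 0 -1; 0 0 0 0 0.1 0 -1; 0 0 0 0 0 0 -1; 0 0 0 0 0 0 -1")

```text
time: 7.38
position: [385.6, -296.2, 20.4]
tcp_rot: [[-0.974, 0.0, 0.225], [-0.225, -0.0, -0.974], [-0.0, -1.0, 0.0]]
force: [-0.1, 0.1, -0.3]
gripper_width: 24.4
```

Run:
```python
from h import *
go(385,-295.5,18)
s=shot('side')
a=s['color'][230:350,210:370];cv2.imwrite('pics/n4.png',cv2.resize(a,None,fx=4,fy=4,interpolation=2)[...,::-1])
```

```text
t 7.38 p [ 385.6 -296.2   20.4] phi -77.0 w 24.4 F [-0.1  0.1 -0.3] q [-0.65  0.35 -0.47  0.75  0.    2.26]
tilt [ 0. -0. -1.] need cm (tool x y z) [ 0.05  0.24 -0.08]
```

View pics/n4.png

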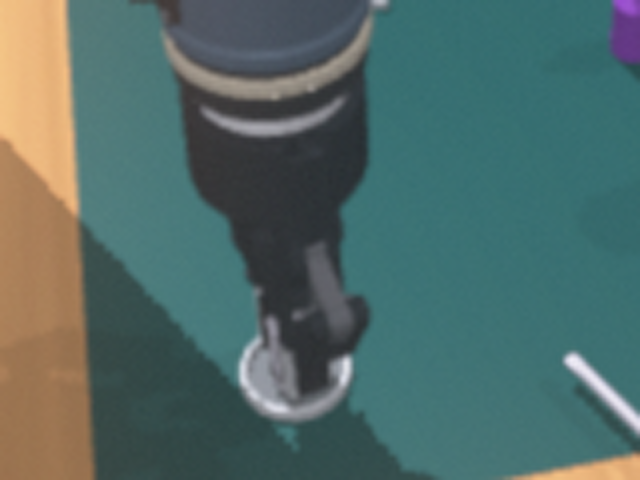

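arm_command(deltas="0 0 0 0 0.1 -0.05 -1; 0 0 0 0 0.08 0 -1; 0 0 0 0 0.05 0 -1; 0 0 0 0 0 0 -1")

```text
time: 7.77
position: [385.4, -295.6, 17.9]
tcp_rot: [[-0.974, -0.0, 0.225], [-0.225, 0.0, -0.974], [0.0, -1.0, -0.0]]
force: [0.1, 0.0, 0.8]
gripper_width: 24.5
```

arm_command(deltas="0 0 0 0 0.04 0 -1; 0 0 0 0 0.03 0 -1; 0 0 0 0 0 0 -1")

```text
time: 8.02
position: [385.5, -295.6, 17.8]
tcp_rot: [[-0.974, 0.0, 0.225], [-0.225, -0.0, -0.974], [-0.0, -1.0, 0.0]]
force: [-1.2, 1.0, 7.7]
gripper_width: 24.2
```

arm_command(deltas="0 0 0 0 0 0 -0.3; 0 0 0 0 0 0 -0.1; 0 0 0 0 0 0 0.1; 0 0 0 0 0 0 0.2; 0 0 0 0 0 0 0.2; 0 0 0 0 -0.5 0 0.2; 0 0 0 0 -1.5 0 0.2; 0 0 0 0 -2.5 0 0.2; 0 0 0 0 -3 0 0.2; 0 0 0 0 -3 0 0.2; 0 0 0 0 -2.5 0 0.4; 0 0 0 -1.5 -2 0 0.4; 0 0 0 -2.5 -1 0 0.4; 0 0 0 -2.5 0 0 0.4; 0 0 0 -2.5 0 0 0.4; 0 0 0 -2.5 0 0 0.4; 0 0 0 -2.5 0 0 0.4; 0 0 0 -2.5 0 0 0.4; 0 0 0 -2.5 0 0 0.4; 0 0 0 0 0 0 0.4")

```text
time: 9.68
position: [574.2, -251.8, 176.9]
tcp_rot: [[-0.974, 0.002, 0.227], [-0.227, 0.0, -0.974], [-0.002, -1.0, 0.0]]
force: [-1.0, 1.3, -1.0]
gripper_width: 59.6
```

Run:
```python
from h import *
go(645,-228.5,69,-60)
s=shot('side')
a=s['color'][230:350,210:370];cv2.imwrite('pics/n5.png',cv2.resize(a,None,fx=4,fy=4,interpolation=2)[...,::-1])
```

```text
t 9.68 p [ 574.2 -251.8  176.9] phi -76.9 w 59.6 F [-1.   1.3 -1. ] q [-0.41  0.44  0.12  1.25  0.    2.5 ]
tilt [ 0.002  0.    -1.   ] need cm (tool x y z) [-7.4  10.81 -0.67]
turn about tool y -16.9 then need [-7.28 10.81  1.51]
```

View pics/n5.png

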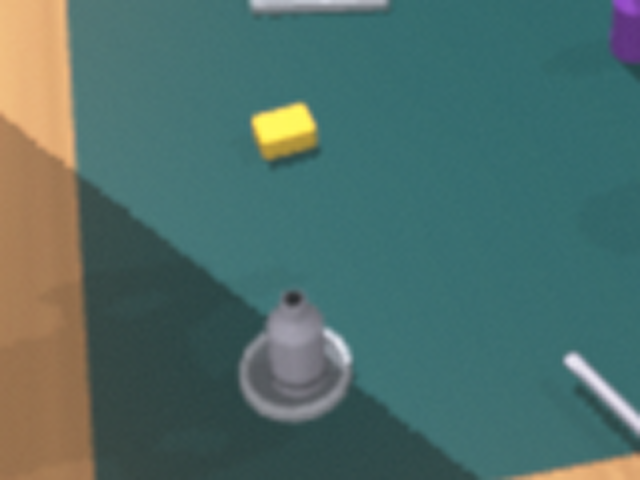

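arm_command(deltas="0 -7 0 0 0 0 0.65; 0 -7 0 0 0 0 0.65; 0 -7 0 0 0 0 0.65; 0 -7 0 0 0 0 0.65; 0 -7 0 0 0 0 0.65; 0 0 0 -1.3 0 0.74 0.65; 0 0 0 -1.6 0 0.9 0.65; 0 0 0 -1.6 0.5 0.9 0.65; 0 0 0 -1.3 1 0.8 0.65; 0 0 0 -0.68 1.5 0.38 0.65; 0 0 0 0 1.5 0 0.65; 0 0 0 0 1 0 0.65; 0 0 0 0 0.5 0 0.65; 0 0 0 0 0 0 0.65; 0 0 0 0 0 0 0.65")

```text
time: 10.98
position: [641.2, -230.0, 117.9]
tcp_rot: [[-0.67, 0.0, 0.743], [-0.743, -0.0, -0.67], [-0.0, -1.0, 0.0]]
force: [-0.6, 0.8, 0.4]
gripper_width: 70.8
```

Run:
```python
from h import *
go(645.2,-228.7,68)
s=shot('side')
a=s['color'][170:320,310:510];cv2.imwrite('pics/s1.png',cv2.resize(a,None,fx=4,fy=4,interpolation=2)[...,::-1])
```

```text
t 10.98 p [ 641.2 -230.   117.9] phi -42.0 w 70.8 F [-0.6  0.8  0.4] q [-0.34  0.56  0.18  1.19 -0.    1.96]
tilt [ 0. -0. -1.] need cm (tool x y z) [-0.37  4.99  0.21]
```

View pics/s1.png

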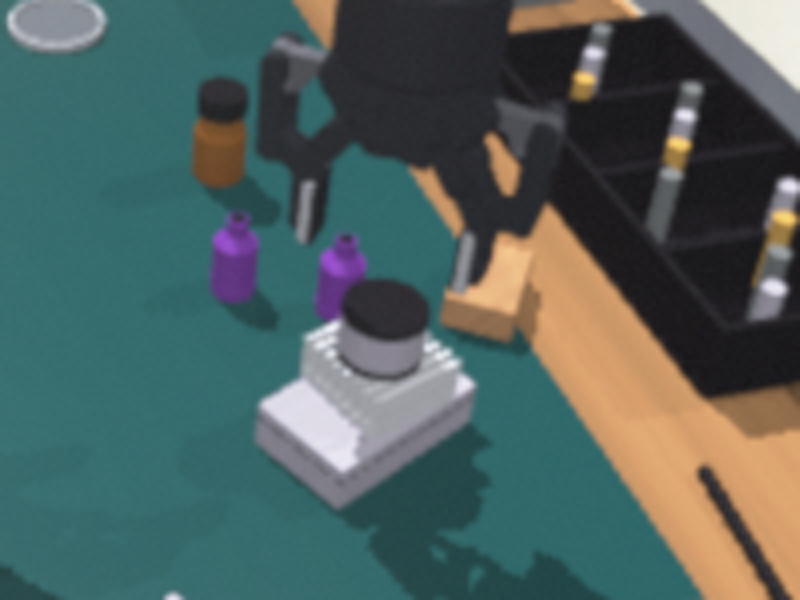

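arm_command(deltas="0 0 0 -0.37 0 0.2 0.65; 0 0 0 0 0.5 0 0.65; 0 0 0 0 1 0 0.65; 0 0 0 0 1.2 0 0.65; 0 0 0 0 1 0 0.65; 0 0 0 0 0.7 0 0.65; 0 0 0 0 0.5 0 0.65; 0 0 0 0 0.1 0 0.65; 0 0 0 0 0 0 0.65; 0 0 0 0 0 0 0.65")

```text
time: 11.87
position: [645.8, -228.3, 67.6]
tcp_rot: [[-0.669, 0.0, 0.743], [-0.743, -0.0, -0.669], [-0.0, -1.0, 0.0]]
force: [-0.6, -0.1, -0.7]
gripper_width: 70.4
```

Run:
```python
from h import *
go(645.2,-228.7,68)
s=shot('side')
a=s['color'][190:310,340:480];cv2.imwrite('pics/s2.png',cv2.resize(a,None,fx=5,fy=5,interpolation=2)[...,::-1])
```

```text
t 11.87 p [ 645.8 -228.3   67.6] phi -42.0 w 70.4 F [-0.6 -0.1 -0.7] q [-0.34  0.6   0.11  1.09  0.    1.96]
tilt [ 0. -0. -1.] need cm (tool x y z) [ 0.07 -0.04 -0.02]
```

View pics/s2.png

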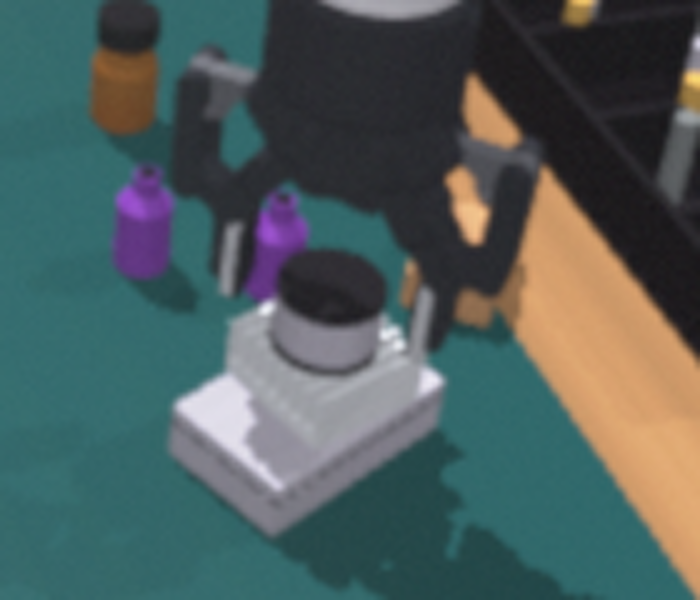

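Spool (330,305 in the crop) is between the fingers (230,260) and (420,320). Close.

arm_command(deltas="0 0 0 0.05 0 0 0.4; 0 0 0 0 0 0 0.2; 0 0 0 0 0 0 0; 0 0 0 0 0 0 -0.4; 0 0 0 0 0 0 -1; 0 0 0 0 0 0 -1; 0 0 0 0 0 0 -1; 0 0 0 0 0 0 -1")

```text
time: 12.58
position: [645.5, -228.8, 68.0]
tcp_rot: [[-0.669, 0.001, 0.743], [-0.743, -0.0, -0.669], [-0.0, -1.0, 0.001]]
force: [-0.9, 0.6, 6.3]
gripper_width: 41.9
```

arm_command(deltas="0 0 0 0 -0.3 0 -1; 0 0 0 0 -0.7 0 -1; 0 0 0 0 -1.2 0 -1; 0 0 0 0 -1.5 0 -1; 0 0 0 0 -1.5 0 -1; 0 0 0 0 -1.5 0 -1; 0 0 0 0 -1.2 0 -1; 0 0 0 0 -0.6 0 -1; 0 0 0 0 0 0 -1")

```text
time: 13.33
position: [645.9, -228.9, 154.0]
tcp_rot: [[-0.669, 0.002, 0.743], [-0.743, -0.001, -0.669], [-0.001, -1.0, 0.002]]
force: [-0.2, -0.3, -1.7]
gripper_width: 42.3
```

Run:
```python
from h import *
go(577,198.5,130)
s=shot('side');c=shot('top')
a=s['color'][130:310,310:480];cv2.imwrite('pics/s3.png',cv2.resize(a,None,fx=3,fy=3,interpolation=2)[...,::-1])
for n,cam,box in(('s',s,(162,190,304,345)),('c',c,(150,195,215,260))):
    r0,r1,c0,c1=box;g=cv2.cvtColor(cam['color'],cv2.COLOR_RGB2HSV)[r0:r1,c0:c1]
    m=((g[...,1]<60)&(g[...,2]>90)).astype(np.uint8)
    k=max(cv2.findContours(m,0,cv2.CHAIN_APPROX_NONE)[0],key=cv2.contourArea)[:,0,:]+[c0,r0]
    W=cast(cam,k,7)[:,:2].astype(np.float32);print(n,cv2.minEnclosingCircle(W),cv2.fitEllipse(W))
```

```text
t 13.33 p [ 645.9 -228.9  154. ] phi -42.0 w 42.3 F [-0.2 -0.3 -1.7] q [-0.34  0.55  0.25  1.27  0.    1.96]
tilt [ 0.002 -0.001 -1.   ] need cm (tool x y z) [-27.14   2.36 -33.73]
s ((577.9209594726562, 196.29232788085938), 41.05860137939453) ((577.7559814453125, 196.16412353515625), (71.58563232421875, 78.62442016601562), 164.6997833251953)
c ((577.7398681640625, 200.6474609375), 37.24472427368164) ((577.799072265625, 200.22862243652344), (71.60643768310547, 72.43592071533203), 135.3017120361328)
```

View pics/s3.png

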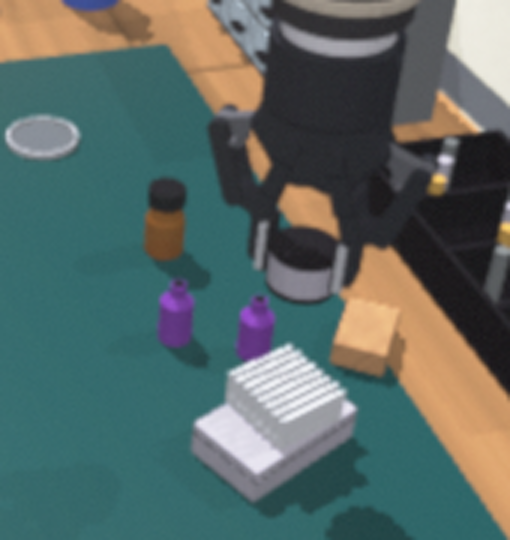

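arm_command(deltas="0 0 0 -0.6 0 -0.75 -1; 0 0 0 -1.2 0 -1.5 -1; 0 0 0 -1.8 0 -2.24 -1; 0 0 0 -1.8 0 -2.24 -1; 0 0 0 -1.8 0 -2.24 -1; 0 0 0 -1.8 0 -2.24 -1; 0 0 0 -1.8 0 -2.24 -1; 0 0 0 -1.8 0 -2.24 -1; 0 0 0 -1.8 0 -2.24 -1; 0 0 0 -1.8 0 -2.24 -1; 0 0 0 -1.8 0 -2.24 -1; 0 0 0 -1.8 0 -2.24 -1; 0 0 0 -1.8 0 -2.24 -1; 0 0 0 -1.8 0 -2.24 -1; 0 0 0 -1.8 0 -2.24 -1; 0 0 0 -1.2 0 -1.5 -1; 0 0 0 -0.7 0 -0.9 -1; 0 0 0 0 0 0 -1; 0 0 0 0 0 0 -1")

```text
time: 15.02
position: [575.0, 198.9, 151.8]
tcp_rot: [[-0.668, -0.001, 0.744], [-0.744, -0.001, -0.668], [0.001, -1.0, -0.0]]
force: [-0.9, -0.4, -1.0]
gripper_width: 42.0
```

Run:
```python
from h import *
go(577.6,199,18)
```

```text
t 15.02 p [575.  198.9 151.8] phi -41.9 w 42.0 F [-0.9 -0.4 -1. ] q [ 0.33  0.42  0.03  1.18 -0.    2.64]
tilt [-0.001 -0.001 -1.   ] need cm (tool x y z) [-0.19 13.38  0.19]
```

arm_command(deltas="0 0 0 -0.19 0.6 0.19 -1; 0 0 0 0 1.4 0 -1; 0 0 0 0 2 0 -1; 0 0 0 0 2 0 -1; 0 0 0 0 2 0 -1; 0 0 0 0 2 0 -1; 0 0 0 0 1.4 0 -1; 0 0 0 0 0.9 0 -1; 0 0 0 0 0.4 0 -1; 0 0 0 0 0.1 0 -1; 0 0 0 0 0 0 -1; 0 0 0 0 0 0 -1")

```text
time: 16.02
position: [579.0, 198.9, 25.2]
tcp_rot: [[-0.669, 0.001, 0.743], [-0.743, 0.001, -0.669], [-0.001, -1.0, 0.001]]
force: [0.5, 0.6, -1.4]
gripper_width: 42.2
```

Run:
```python
from h import *
go(577.6,199,17)
s=shot('side')
a=s['color'][110:210,280:400];cv2.imwrite('pics/s4.png',cv2.resize(a,None,fx=5,fy=5,interpolation=2)[...,::-1])
```

```text
t 16.02 p [579.  198.9  25.2] phi -42.0 w 42.2 F [ 0.5  0.6 -1.4] q [ 0.33  0.52 -0.15  0.9   0.    2.64]
tilt [ 0.001  0.001 -1.   ] need cm (tool x y z) [ 0.08  0.82 -0.11]
```

View pics/s4.png

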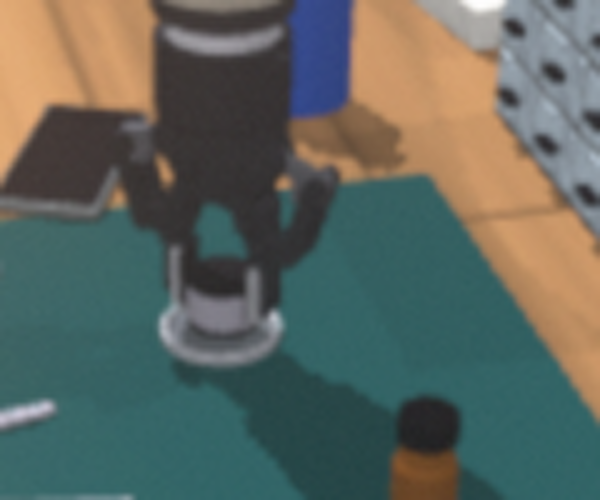

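arm_command(deltas="0 0 0 0.05 0.2 -0.08 -1; 0 0 0 0 0.2 0 -1; 0 0 0 0 0.2 0 -1; 0 0 0 0 0.12 0 -1; 0 0 0 0 0.05 0 -1; 0 0 0 0 0 0 -1; 0 0 0 0 0 0 -1")

```text
time: 16.65
position: [577.3, 199.1, 17.0]
tcp_rot: [[-0.669, 0.0, 0.743], [-0.743, 0.0, -0.669], [-0.0, -1.0, -0.0]]
force: [-3.0, -0.7, 5.9]
gripper_width: 41.8
```

arm_command(deltas="0 0 0 0 0 0 0.05; 0 0 0 0 0 0 0.15; 0 0 0 0 0 0 0.3; 0 0 0 0 0 0 0.35; 0 0 0 0 0 0 0.35; 0 0 0 0 -0.5 0 0.35; 0 0 0 0 -1.5 0 0.35; 0 0 0 0 -2.5 0 0.35; 0 0 0 0 -2.5 0 0.35; 0 0 0 0 -2.5 0 0.35; 0 0 0 0 -2 0 0.7; 0 0 0 0 -1 0 0.7; 0 0 0 1.2 0 1.5 0.7; 0 0 0 1.8 0 2.24 0.7; 0 0 0 1.8 0 2.24 0.7; 0 0 0 1.8 0 2.24 0.7; 0 0 0 1.8 0 2.24 0.7; 0 0 0 1.8 0 2.24 0.7; 0 0 0 1.8 0 2.24 0.7; 0 0 0 0 0 0 0.7")

```text
time: 18.32
position: [608.4, 5.5, 141.1]
tcp_rot: [[-0.672, -0.0, 0.741], [-0.741, -0.001, -0.672], [0.001, -1.0, 0.001]]
force: [0.4, 0.6, -0.1]
gripper_width: 72.7
```

Run:
```python
from h import *
s=shot('side');c=shot('top')
a=s['color'][110:210,260:380];b=c['color'][105:185,370:440];d=c['color'][150:195,210:260]
o=np.zeros((500,800,3),np.uint8);o[:400,:480]=cv2.resize(a,(480,400));o[:360,480:795]=cv2.resize(b,(315,360));o[380:500,480:613]=cv2.resize(d,(133,120));cv2.imwrite('pics/s5.png',o[...,::-1])
P=cloud(s)[205:305,350:450].reshape(-1,3);PT=cloud(c)[105:180,375:435].reshape(-1,3)
for nm,lo,hi in(('tin',24,32),('hs',48,58),('hsall',33,58)):
  for cn,p in(('top',PT),('side',P),('both',np.r_[PT,P])):
    from scipy.spatial import cKDTree
    q=p[(p[:,2]>lo)&(p[:,2]<hi)&(abs(p[:,0]-645)<70)&(abs(p[:,1]+230)<70)][:,:2]
    q=q[[len(x)>4 for x in cKDTree(q).query_ball_point(q,5)]].astype(np.float32)
    r=cv2.minAreaRect(q);print(nm,cn,len(q),np.round(r[0],1),np.round(r[1],1),round(r[2],1))
go(648,-228,38,109)
```

```text
tin top 341 [ 641.8 -229.5] [99.7 60.5] 25.8
tin side 469 [ 640.2 -232.2] [100.8  62. ] 25.6
tin both 815 [ 641.  -231.3] [102.9  62.9] 25.6
hs top 296 [ 648.1 -226.6] [54.8 58. ] 18.8
hs side 527 [ 647.6 -227.2] [57.4 59.4] 17.5
hs both 840 [ 647.6 -226.6] [58.1 59.3] 18.8
hsall top 535 [ 648.4 -226.4] [56.6 58.1] 18.7
hsall side 778 [ 647.3 -227.5] [58.2 59.8] 17.5
hsall both 1314 [ 647.7 -226.9] [58.2 60. ] 18.8
t 18.42 p [607.9   8.9 141.2] phi -42.1 w 72.4 F [-1.  -0.5  0.8] q [0.01 0.43 0.01 1.15 0.   2.32]
tilt [-0.001  0.    -1.   ] need cm (tool x y z) [14.88 10.31 18.88]
turn about tool y 28.9 then need [ 3.92 10.31 23.71]
```

View pics/s5.png

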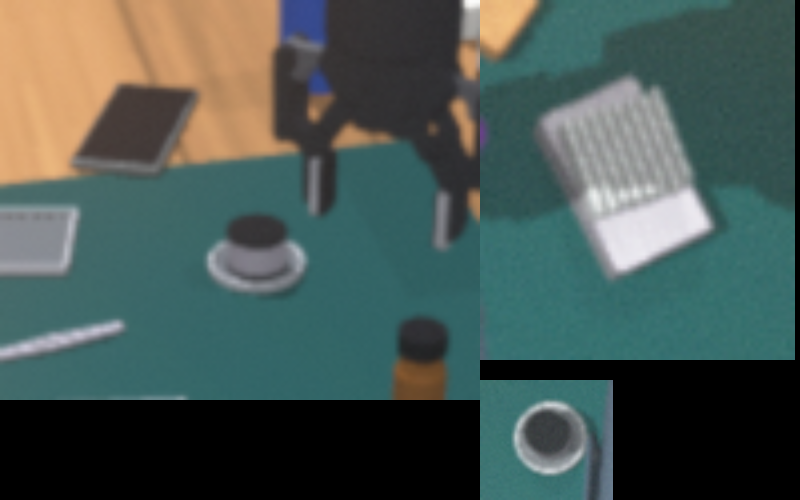

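arm_command(deltas="0 -4 0 0 0 0 0.78; 0 -6.6 0 0 0 0 0.78; 0 -6.6 0 0 0 0 0.78; 0 -6.6 0 0 0 0 0.78; 0 -6.6 0 0 0 0 0.78; 0 -6.6 0 0 0 0 0.78; 0 -6.6 0 0 0 0 0.78; 0 -6.6 0 0 0 0 0.78; 0 -6.6 0 0 0 0 0.78; 0 -3.7 0 0 0 0 0.78; 0 0 0 0 0 0 0.78")

```text
time: 19.33
position: [607.8, 11.3, 141.4]
tcp_rot: [[0.321, -0.001, 0.947], [-0.947, 0.0, 0.321], [-0.001, -1.0, -0.0]]
force: [-0.0, -0.3, -0.1]
gripper_width: 76.3
```

Run:
```python
from h import *
go(647.8,-227,40,18.5)
```

```text
t 19.33 p [607.8  11.3 141.4] phi 18.7 w 76.3 F [-0.  -0.3 -0.1] q [0.02 0.42 0.01 1.15 0.   1.26]
tilt [-0.001  0.    -1.   ] need cm (tool x y z) [23.86 10.13 -3.87]
turn about tool y 0.2 then need [23.87 10.13 -3.76]
```

arm_command(deltas="0 0 0 0.8 0 0 0.78; 0 0 0 1.6 0 0 0.78; 0 0 0 2.2 0 -0.43 0.78; 0 0 0 2.2 0 -0.43 0.78; 0 0 0 2.2 0 -0.43 0.78; 0 0 0 2.2 0 -0.43 0.78; 0 0 0 2.2 0 -0.43 0.78; 0 0 0 2.2 0 -0.43 0.78; 0 0 0 2.2 0 -0.43 0.78; 0 0 0 2.2 0 -0.43 0.78; 0 0 0 2.2 0 -0.43 0.78; 0 0 0 1.2 0.5 0 0.78; 0 0 0 0.46 1.5 0 0.78; 0 0 0 0 1.5 0 0.78; 0 0 0 0 1 0 0.78; 0 0 0 0 0.5 0 0.78; 0 0 0 0 0 0 0.78; 0 0 0 0 0 0 0.78")

```text
time: 20.83
position: [647.2, -228.4, 91.7]
tcp_rot: [[0.317, -0.0, 0.948], [-0.948, 0.0, 0.317], [-0.0, -1.0, -0.0]]
force: [-1.0, 0.3, 0.8]
gripper_width: 76.3
```

Run:
```python
from h import *
go(647.8,-227,40,18.5)
s=shot('side')
a=s['color'][190:310,340:480];cv2.imwrite('pics/h1.png',cv2.resize(a,None,fx=5,fy=5,interpolation=2)[...,::-1])
```

```text
t 20.83 p [ 647.2 -228.4   91.7] phi 18.5 w 76.3 F [-1.   0.3  0.8] q [-0.34  0.58  0.15  1.14  0.    0.91]
tilt [-0.  0. -1.] need cm (tool x y z) [-0.12  5.17  0.1 ]
turn about tool y 0.0 then need [-0.12  5.17  0.1 ]
```

View pics/h1.png

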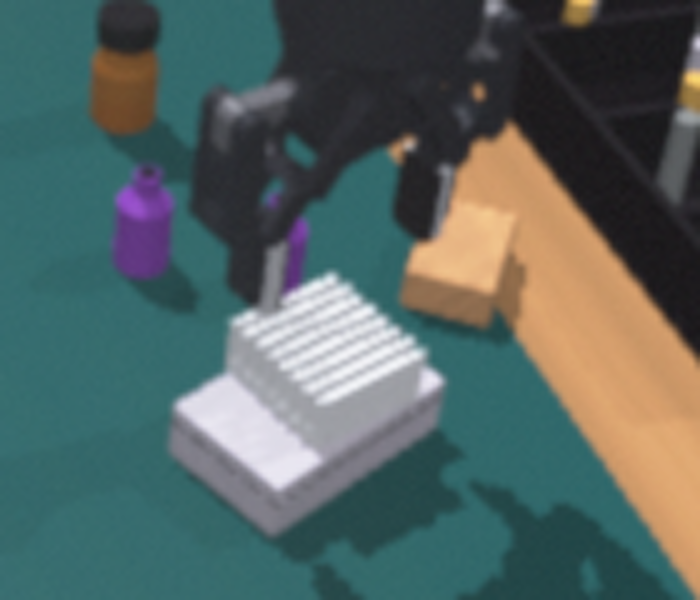

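arm_command(deltas="0 0 0 -0.12 0.5 0.1 0.78; 0 0 0 0 1 0 0.78; 0 0 0 0 1 0 0.78; 0 0 0 0 1 0 0.78; 0 0 0 0 0.8 0 0.78; 0 0 0 0 0.5 0 0.78; 0 0 0 0 0.3 0 0.78; 0 0 0 0 0.1 0 0.78; 0 0 0 0 0 0 0.78; 0 0 0 0 0 0 0.78")

```text
time: 21.72
position: [647.9, -227.3, 39.9]
tcp_rot: [[0.317, 0.0, 0.948], [-0.948, -0.0, 0.317], [0.0, -1.0, 0.0]]
force: [0.4, 0.1, 0.0]
gripper_width: 76.0
```

Run:
```python
from h import *
go(647.8,-227,40,18.5)
s=shot('side');c=shot('top')
a=s['color'][190:310,340:480];cv2.imwrite('pics/h2.png',cv2.resize(a,None,fx=5,fy=5,interpolation=2)[...,::-1])
```

```text
t 21.72 p [ 647.9 -227.3   39.9] phi 18.5 w 76.0 F [0.4 0.1 0. ] q [-0.34  0.62  0.08  1.03  0.    0.91]
tilt [ 0. -0. -1.] need cm (tool x y z) [-0.03 -0.01  0.  ]
turn about tool y -0.0 then need [-0.03 -0.01  0.  ]
```

View pics/h2.png

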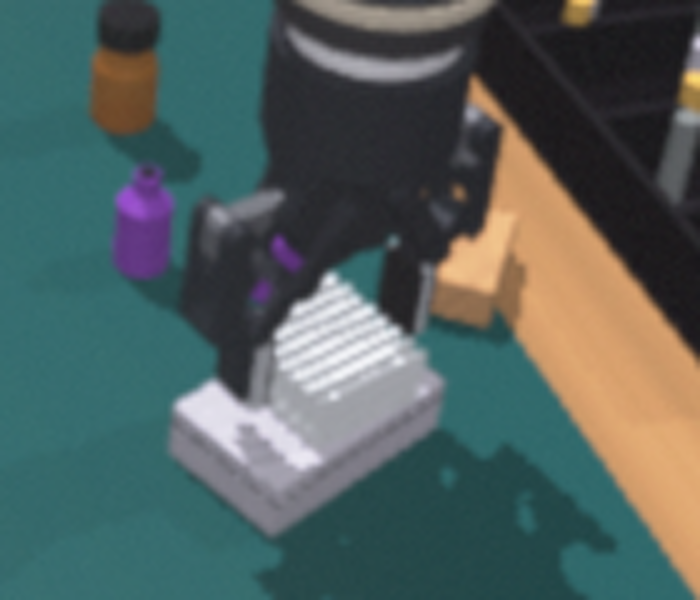

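arm_command(deltas="0 0 0 0 0 0 0.6; 0 0 0 0 0 0 0.5; 0 0 0 0 0 0 0.3; 0 0 0 0 0 0 0; 0 0 0 0 0 0 -1; 0 0 0 0 0 0 -1; 0 0 0 0 0 0 -1; 0 0 0 0 0 0 -1")

```text
time: 22.48
position: [648.0, -227.3, 40.3]
tcp_rot: [[0.317, 0.001, 0.948], [-0.948, -0.0, 0.317], [0.001, -1.0, 0.001]]
force: [-0.8, 0.5, 5.6]
gripper_width: 54.2
```

arm_command(deltas="0 0 0 0 -0.3 0 -1; 0 0 0 0 -0.7 0 -1; 0 0 0 0 -1.2 0 -1; 0 0 0 0 -1.5 0 -1; 0 0 0 0 -1.5 0 -1; 0 0 0 0 -1.5 0 -1; 0 0 0 0 -1.2 0 -1; 0 0 0 0 -0.6 0 -1; 0 0 0 0 0 0 -1")

```text
time: 23.23
position: [648.4, -227.4, 126.4]
tcp_rot: [[0.317, 0.002, 0.948], [-0.948, -0.001, 0.317], [0.001, -1.0, 0.002]]
force: [0.2, -1.0, -0.8]
gripper_width: 54.5
```

Run:
```python
from h import *
s=shot('side');c=shot('top')
a=s['color'][130:310,310:480];b=c['color'][105:180,370:440]
o=np.zeros((540,800,3),np.uint8);o[:540,:510]=cv2.resize(a,(510,540));o[:300,515:795]=cv2.resize(b,(280,300));cv2.imwrite('pics/h3.png',o[...,::-1])
P=cloud(s)[205:305,350:450].reshape(-1,3);PT=cloud(c)[105:180,375:435].reshape(-1,3)
from scipy.spatial import cKDTree
for cn,p in(('top',PT),('side',P)):
    q=p[(p[:,2]>23)&(p[:,2]<33)&(abs(p[:,0]-645)<70)&(abs(p[:,1]+230)<70)][:,:2]
    q=q[[len(x)>4 for x in cKDTree(q).query_ball_point(q,5)]].astype(np.float32)
    r=cv2.minAreaRect(q);print('tin',cn,len(q),np.round(r[0],1),np.round(r[1],1),round(r[2],1))
# trays: pale rim
for n,cam,(r0,r1,c0,c1) in(('sq top',c,(195,245,283,335)),('sq side',s,(200,240,262,315)),('re top',c,(208,280,176,236)),('re side',s,(156,184,226,285))):
    g=cv2.cvtColor(cam['color'],cv2.COLOR_RGB2HSV)[r0:r1,c0:c1];m=((g[...,1]<60)&(g[...,2]>90)).astype(np.uint8)
    k=max(cv2.findContours(m,0,cv2.CHAIN_APPROX_NONE)[0],key=cv2.contourArea)[:,0,:]+[c0,r0]
    r=cv2.minAreaRect(cast(cam,k,6)[:,:2].astype(np.float32));print(n,np.round(r[0],1),np.round(r[1],1),round(r[2],1))
go(446,8.5,130,-10)
```

```text
tin top 210 [ 650.3 -206.1] [67.2 27.9] 19.2
tin side 1045 [ 641.6 -231.8] [102.7  61.9] 24.7
sq top [462.7   6.7] [86.1 54.5] 79.6
sq side [446.1   6.7] [93.6 85. ] 80.3
re top [389.8 276.7] [ 93.1 131.7] 76.4
re side [388.9 273.1] [104.5 133.4] 77.0
t 23.33 p [ 647.5 -227.2  124.2] phi 18.5 w 54.5 F [-0.4  0.  -1.6] q [-0.34  0.57  0.2   1.21  0.    0.91]
tilt [-0.  0. -1.] need cm (tool x y z) [-28.74  -0.56 -11.63]
turn about tool y 28.5 then need [-19.71  -0.56 -23.93]
```

View pics/h3.png

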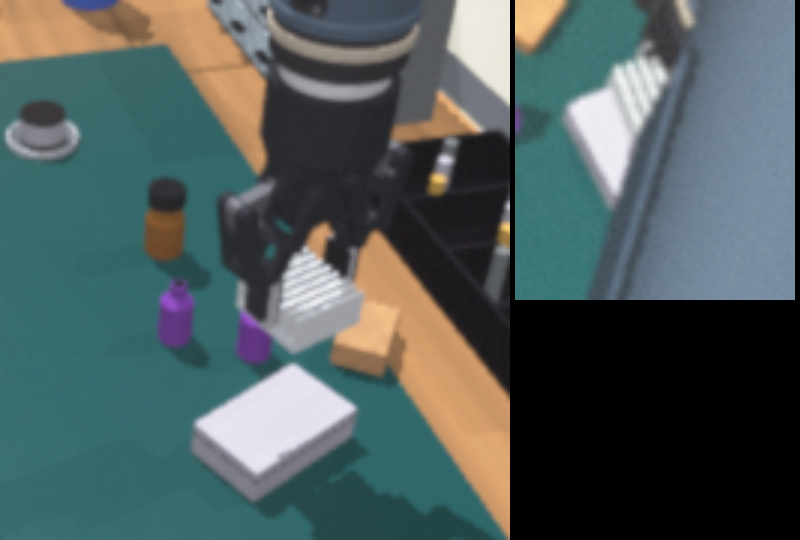

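arm_command(deltas="0 3.5 0 0 0 0 -1; 0 5.5 0 0 0 0 -1; 0 6 0 0 0 0 -1; 0 6 0 0 0 0 -1; 0 4.5 0 0 0 0 -1; 0 3 0 0 0 0 -1; 0 0 0 -0.6 0 -0.73 -1; 0 0 0 -1.1 0 -1.34 -1; 0 0 0 -1.65 0 -2 -1; 0 0 0 -1.65 0 -2 -1; 0 0 0 -1.65 0 -2 -1; 0 0 0 -1.65 0 -2 -1; 0 0 0 -1.65 0 -2 -1; 0 0 0 -1.65 0 -2 -1; 0 0 0 -1.65 0 -2 -1; 0 0 0 -1.65 0 -2 -1; 0 0 0 -1.65 0 -2 -1; 0 0 0 -1.65 0 -2 -1; 0 0 0 -1 0 -1.2 -1; 0 0 0 -0.5 0 -0.63 -1")

```text
time: 25.0
position: [444.3, 9.5, 123.9]
tcp_rot: [[-0.172, -0.002, 0.985], [-0.985, 0.0, -0.172], [0.0, -1.0, -0.002]]
force: [0.4, -0.0, -0.2]
gripper_width: 54.5
```

arm_command(deltas="0 0 0 0 0 0 -1; 0 0 0 0 0 0 -1")

```text
time: 25.17
position: [446.8, 8.2, 124.5]
tcp_rot: [[-0.173, 0.0, 0.985], [-0.985, -0.0, -0.173], [0.0, -1.0, 0.0]]
force: [0.7, -0.0, -1.1]
gripper_width: 54.1
```

Run:
```python
from h import *
go(446.4,8,15.3,-10.1)
s=shot('side')
a=s['color'][140:260,230:370];cv2.imwrite('pics/h4.png',cv2.resize(a,None,fx=5,fy=5,interpolation=2)[...,::-1])
```

```text
t 25.17 p [446.8   8.2 124.5] phi -10.0 w 54.1 F [ 0.7 -0.  -1.1] q [ 0.02  0.18 -0.4   0.99 -0.    1.76]
tilt [ 0. -0. -1.] need cm (tool x y z) [ 0.03 10.92 -0.04]
turn about tool y 0.1 then need [ 0.03 10.92 -0.04]
```

View pics/h4.png

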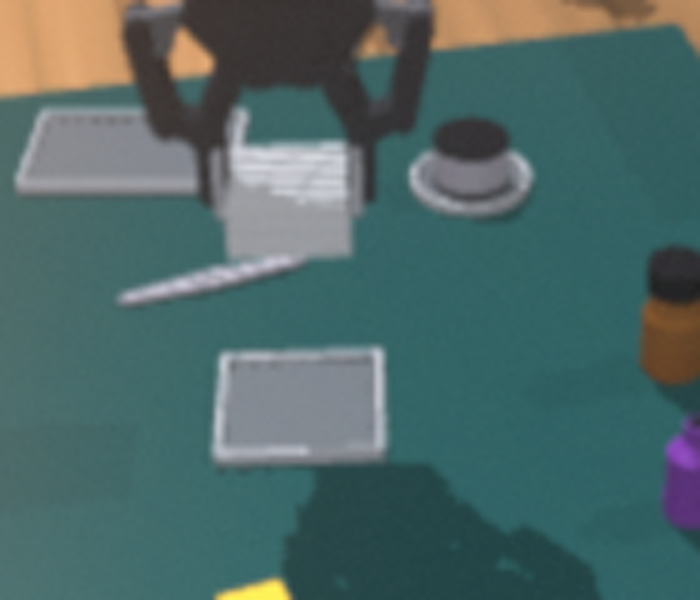

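arm_command(deltas="0 0 0 0 0.5 0 -1; 0 0 0 0 1.2 0 -1; 0 0 0 0 1.6 0 -1; 0 0 0 0 1.8 0 -1; 0 0 0 0 1.8 0 -1; 0 0 0 0 1.4 0 -1; 0 0 0 0 0.9 0 -1; 0 0 0 0 0.5 0 -1; 0 0 0 0 0.3 0 -1; 0 0 0 0 0 0 -1; 0 0 0 0 0 0 -1")

```text
time: 26.13
position: [447.0, 8.2, 25.0]
tcp_rot: [[-0.174, 0.001, 0.985], [-0.985, 0.0, -0.174], [-0.0, -1.0, 0.001]]
force: [0.3, -0.0, -1.7]
gripper_width: 54.5
```

Run:
```python
from h import *
go(446.4,8,15.3,-10.1)
s=shot('side')
a=s['color'][160:260,250:370];cv2.imwrite('pics/h5.png',cv2.resize(a,None,fx=5,fy=5,interpolation=2)[...,::-1])
```

```text
t 26.13 p [447.    8.2  25. ] phi -10.0 w 54.5 F [ 0.3 -0.  -1.7] q [ 0.02  0.29 -0.55  0.72  0.    1.76]
tilt [ 0.001  0.    -1.   ] need cm (tool x y z) [ 0.03  0.97 -0.05]
turn about tool y 0.1 then need [ 0.03  0.97 -0.05]
```

View pics/h5.png

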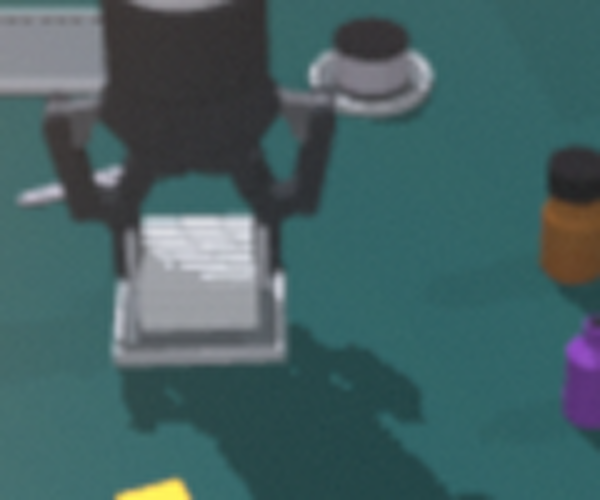

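arm_command(deltas="0 0 0 0 0.3 -0.04 -1; 0 0 0 0 0.25 0 -1; 0 0 0 0 0.2 0 -1; 0 0 0 0 0.13 0 -1; 0 0 0 0 0.06 0 -1; 0 0 0 0 0 0 -1; 0 0 0 0 0 0 -1")

```text
time: 26.77
position: [446.0, 8.4, 15.3]
tcp_rot: [[-0.174, -0.0, 0.985], [-0.985, 0.0, -0.174], [-0.0, -1.0, -0.0]]
force: [-1.8, -0.3, 2.2]
gripper_width: 54.0
```

arm_command(deltas="0 0 0 0 0 0 0.3; 0 0 0 0 0 0 0.45; 0 0 0 0 0 0 0.55; 0 0 0 0 0 0 0.6; 0 0 0 0 0 0 0.6; 0 0 0 0 -0.4 0 0.6; 0 0 0 0 -1.2 0 0.6; 0 0 0 0 -2.2 0 0.6; 0 0 0 0 -2.5 0 0.6; 0 -3 0 0 -2.5 0 0.6; 0 -6.6 0 0 -1.5 0 0.7; 0 -6.6 0 0 -0.7 0 0.8; 0 -6.6 0 0 0 0 0.9; 0 -6.6 0 0 0 0 0.9; 0 -6.6 0 0 0 0 0.9; 0 -6.6 0 0 0 0 0.9; 0 -6.6 0 0 0 0 0.9; 0 -6.6 0 0 0 0 0.9; 0 -6.6 0 0 0 0 0.9; 0 -6.6 0 0 0 0 0.9")

```text
time: 28.43
position: [446.1, 8.4, 125.5]
tcp_rot: [[0.86, 0.0, 0.51], [-0.51, 0.0, 0.86], [0.0, -1.0, 0.0]]
force: [-0.4, -0.2, -0.6]
gripper_width: 81.0
```

arm_command(deltas="0 -6.6 0 0 0 0 0.9; 0 -6.6 0 0 0 0 0.9; 0 -6.6 0 0 0 0 0.9; 0 -6.6 0 0 0 0 0.9; 0 -6.6 0 0 0 0 0.9; 0 -6.6 0 0 0 0 0.9; 0 -6.6 0 0 0 0 0.9; 0 -6.6 0 0 0 0 0.9; 0 -3.7 0 0 0 0 0.9; 0 0 0 0 0 0 0.9")

```text
time: 29.27
position: [446.1, 8.4, 125.5]
tcp_rot: [[0.901, 0.0, -0.433], [0.433, 0.0, 0.901], [0.0, -1.0, 0.0]]
force: [-0.3, -1.0, -0.7]
gripper_width: 81.0
```

Run:
```python
from h import *
s=shot('side');c=shot('top')
a=s['color'][160:260,250:370];b=c['color'][105:180,370:440]
o=np.zeros((540,800,3),np.uint8);o[:400,:480]=cv2.resize(a,(480,400));o[:300,515:795]=cv2.resize(b,(280,300));cv2.imwrite('pics/t1.png',o[...,::-1])
P=cloud(s)[205:305,350:450].reshape(-1,3);PT=cloud(c)[105:180,375:435].reshape(-1,3)
from scipy.spatial import cKDTree
for cn,p in(('top',PT),('side',P)):
    q=p[(p[:,2]>23)&(p[:,2]<33)&(abs(p[:,0]-645)<70)&(abs(p[:,1]+230)<70)][:,:2]
    q=q[[len(x)>4 for x in cKDTree(q).query_ball_point(q,5)]].astype(np.float32)
    r=cv2.minAreaRect(q);print('tin',cn,len(q),np.round(r[0],1),np.round(r[1],1),round(r[2],1))
for n,cam,(r0,r1,c0,c1) in(('top',c,(110,175,375,435)),('side',s,(235,305,365,435))):
    g=cv2.cvtColor(cam['color'],cv2.COLOR_RGB2HSV)[r0:r1,c0:c1];m=((g[...,1]<60)&(g[...,2]>175)).astype(np.uint8)
    k=max(cv2.findContours(m,0,cv2.CHAIN_APPROX_NONE)[0],key=cv2.contourArea)[:,0,:]+[c0,r0]
    r=cv2.minAreaRect(cast(cam,k,28)[:,:2].astype(np.float32));print('col',n,np.round(r[0],1),np.round(r[1],1),round(r[2],1))
go(641.2,-230.5,12,115.5)
```

```text
tin top 862 [ 642.2 -230.3] [100.1  61. ] 25.0
tin side 1048 [ 641.  -232.3] [102.7  60.7] 25.1
col top [ 642.9 -230.4] [101.5  61.5] 25.1
col side [ 641.8 -232. ] [99.7 59.3] 25.3
t 29.37 p [446.1   8.4 125.4] phi 115.4 w 81.2 F [ 0.6  0.1 -0.5] q [ 0.02  0.18 -0.4   0.99  0.   -0.42]
tilt [ 0.  0. -1.] need cm (tool x y z) [  7.4   11.34 -29.94]
turn about tool y -0.1 then need [  7.32  11.34 -29.96]
```

View pics/t1.png

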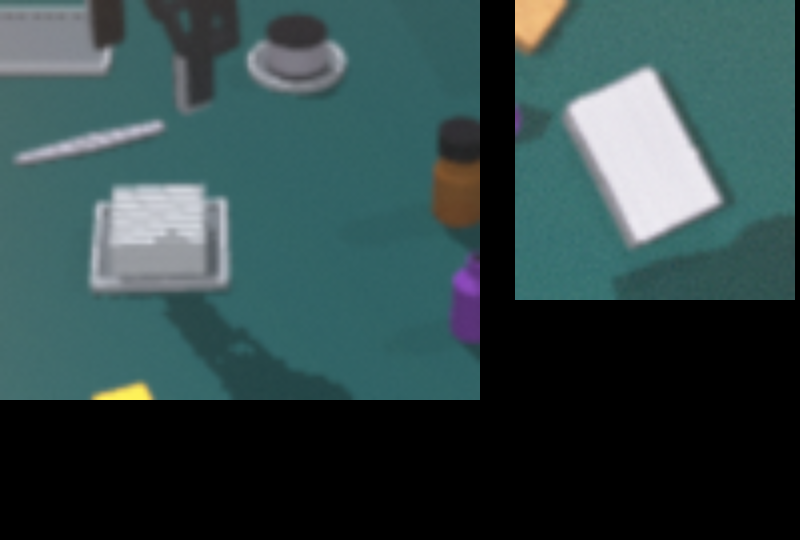

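arm_command(deltas="0 0.3 0 0 0 0 0.92; 0 0 0 0.2 0 -0.8 0.92; 0 0 0 0.4 0 -1.6 0.92; 0 0 0 0.52 0 -2.1 0.92; 0 0 0 0.52 0 -2.1 0.92; 0 0 0 0.52 0 -2.1 0.92; 0 0 0 0.52 0 -2.1 0.92; 0 0 0 0.52 0 -2.1 0.92; 0 0 0 0.52 0 -2.1 0.92; 0 0 0 0.52 0 -2.1 0.92; 0 0 0 0.52 0 -2.1 0.92; 0 0 0 0.52 0 -2.1 0.92; 0 0 0 0.52 0 -2.1 0.92; 0 0 0 0.52 0 -2.1 0.92; 0 0 0 0.52 0 -2.1 0.92; 0 0 0 0.4 0 -1.6 0.92; 0 0 0 0.19 0 -0.76 0.92; 0 0 0 0 0 0 0.92; 0 0 0 0 0 0 0.92")

```text
time: 30.95
position: [640.4, -231.1, 124.6]
tcp_rot: [[0.905, -0.001, -0.425], [0.425, 0.001, 0.905], [-0.001, -1.0, 0.001]]
force: [-0.5, 0.8, 0.2]
gripper_width: 82.2
```

Run:
```python
from h import *
go(641.9,-231.2,12,115.1)
c=shot('top');print(cast(c,[(366,138),(354,158),(369,106)],0).round(0))
```

```text
t 30.95 p [ 640.4 -231.1  124.6] phi 115.1 w 82.2 F [-0.5  0.8  0.2] q [-0.35  0.56  0.19  1.21  0.   -0.79]
tilt [-0.001  0.001 -1.   ] need cm (tool x y z) [ 0.14 11.26 -0.08]
turn about tool y 0.0 then need [ 0.14 11.26 -0.08]
[[ 665. -142.    0.]
 [ 611. -109.    0.]
 [ 753. -152.    0.]]
```

arm_command(deltas="0 0 0 0.14 0.6 -0.05 0.92; 0 0 0 0 1.4 0 0.92; 0 0 0 0 1.6 0 0.92; 0 0 0 0 1.6 0 0.92; 0 0 0 0 1.4 0 0.92; 0 0 0 0 0.8 0 0.92; 0 0 0 0 0.4 0 0.92; 0 0 0 0 0 0 0.92; 0 0 0 0 0 0 0.92")

```text
time: 31.75
position: [642.6, -230.7, 47.7]
tcp_rot: [[0.905, 0.0, -0.426], [0.426, -0.0, 0.905], [0.0, -1.0, -0.0]]
force: [-0.3, -0.2, 0.2]
gripper_width: 81.9
```

Run:
```python
from h import *
go(641.9,-231.2,12,115.1)
s=shot('side')
a=s['color'][190:310,340:480];cv2.imwrite('pics/t2.png',cv2.resize(a,None,fx=5,fy=5,interpolation=2)[...,::-1])
```

```text
t 31.75 p [ 642.6 -230.7   47.7] phi 115.2 w 81.9 F [-0.3 -0.2  0.2] q [-0.34  0.61  0.08  1.04  0.   -0.78]
tilt [ 0. -0. -1.] need cm (tool x y z) [-0.08  3.57 -0.01]
turn about tool y 0.1 then need [-0.08  3.57 -0.01]
```

View pics/t2.png

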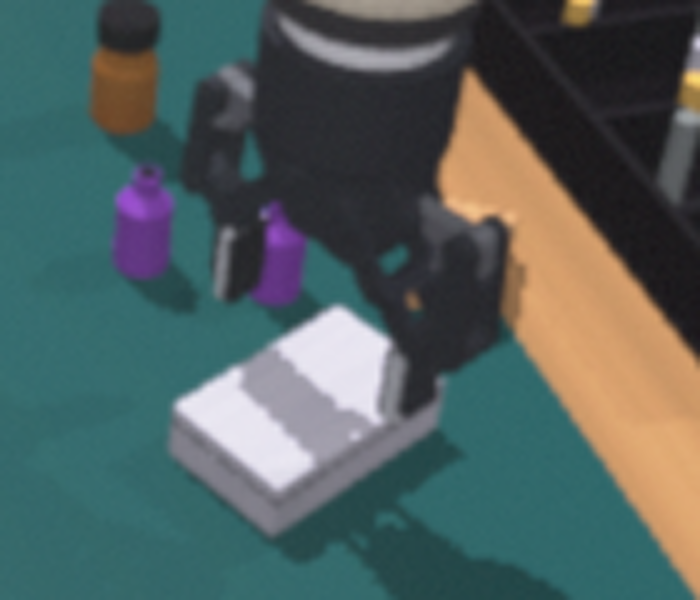

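arm_command(deltas="0 0 0 -0.06 0.4 0 0.92; 0 0 0 0 0.6 0 0.92; 0 0 0 0 0.6 0 0.92; 0 0 0 0 0.6 0 0.92; 0 0 0 0 0.5 0 0.92; 0 0 0 0 0.4 0 0.92; 0 0 0 0 0.3 0 0.92; 0 0 0 0 0.15 0 0.92; 0 0 0 0 0 0 0.92; 0 0 0 0 0 0 0.92")

```text
time: 32.63
position: [641.9, -231.2, 11.7]
tcp_rot: [[0.905, 0.0, -0.426], [0.426, 0.0, 0.905], [0.0, -1.0, 0.0]]
force: [0.1, -0.2, 0.3]
gripper_width: 82.1
```

Run:
```python
from h import *
go(641.9,-231.2,12,115.1)
s=shot('side')
a=s['color'][190:310,340:480];cv2.imwrite('pics/t3.png',cv2.resize(a,None,fx=5,fy=5,interpolation=2)[...,::-1])
```

```text
t 32.63 p [ 641.9 -231.2   11.7] phi 115.2 w 82.1 F [ 0.1 -0.2  0.3] q [-0.35  0.64  0.04  0.97  0.   -0.79]
tilt [ 0.  0. -1.] need cm (tool x y z) [ 0.   -0.03  0.  ]
turn about tool y 0.1 then need [ 0.   -0.03  0.  ]
```

View pics/t3.png

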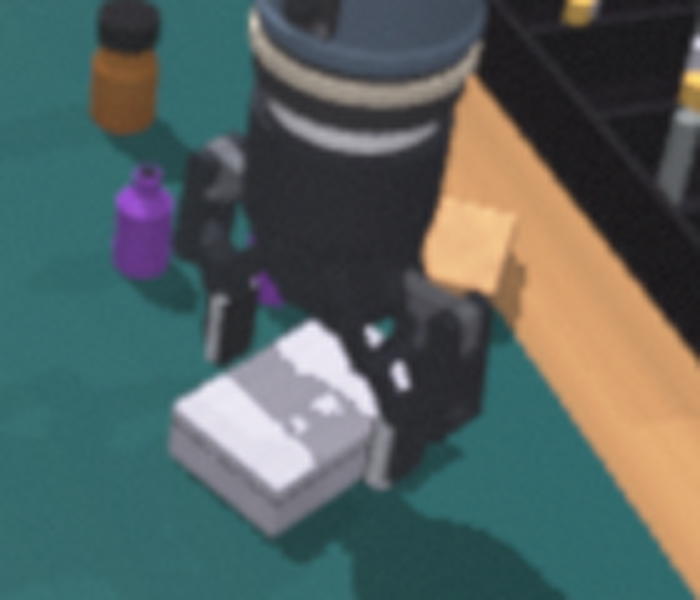

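Straddling. Close, then lift.

arm_command(deltas="0 0 0 0 0 0 0.75; 0 0 0 0 0 0 0.6; 0 0 0 0 0 0 0.45; 0 0 0 0 0 0 0.2; 0 0 0 0 0 0 -1; 0 0 0 0 0 0 -1; 0 0 0 0 0 0 -1; 0 0 0 0 0 0 -1")

```text
time: 33.35
position: [642.1, -231.2, 12.3]
tcp_rot: [[0.905, 0.001, -0.426], [0.426, -0.0, 0.905], [0.001, -1.0, -0.0]]
force: [-1.5, -0.5, 5.4]
gripper_width: 58.5
```

arm_command(deltas="0 0 0 0 -0.2 0 -1; 0 0 0 0 -0.5 0 -1; 0 0 0 0 -1 0 -1; 0 0 0 0 -1.5 0 -1; 0 0 0 0 -1.5 0 -1; 0 0 0 0 -1.5 0 -1; 0 0 0 0 -1.5 0 -1; 0 0 0 0 -1.5 0 -1; 0 0 0 0 -1 0 -1; 0 0 0 0 -0.5 0 -1; 0 0 0 0 0 0 -1")

```text
time: 34.27
position: [642.4, -231.4, 120.1]
tcp_rot: [[0.905, 0.002, -0.426], [0.426, -0.001, 0.905], [0.001, -1.0, -0.001]]
force: [1.2, -0.3, -3.4]
gripper_width: 58.6
```

Run:
```python
from h import *
s=shot('side')
a=s['color'][140:310,310:480];cv2.imwrite('pics/t4.png',cv2.resize(a,None,fx=3,fy=3,interpolation=2)[...,::-1])
go(389.8,275.5,118,76.4)
```

```text
t 34.32 p [ 642.  -231.3  119. ] phi 115.2 w 58.1 F [ 0.6  0.4 -3. ] q [-0.35  0.56  0.18  1.19  0.   -0.79]
tilt [ 0.001 -0.    -1.   ] need cm (tool x y z) [-1.25  0.08 56.59]
turn about tool y 38.8 then need [-36.43   0.08  43.32]
```

View pics/t4.png

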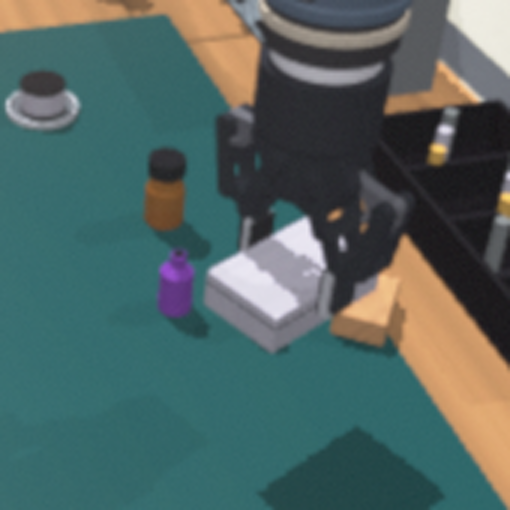

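arm_command(deltas="0 3 0 0 0 0 -1; 0 6 0 0 0 0 -1; 0 6.5 0 0 0 0 -1; 0 6.5 0 0 0 0 -1; 0 6.5 0 0 0 0 -1; 0 6.3 0 0 0 0 -1; 0 4 0 0 0 0 -1; 0 0 0 -0.6 0 0.7 -1; 0 0 0 -1.2 0 1.43 -1; 0 0 0 -1.6 0 1.9 -1; 0 0 0 -1.6 0 1.9 -1; 0 0 0 -1.6 0 1.9 -1; 0 0 0 -1.6 0 1.9 -1; 0 0 0 -1.6 0 1.9 -1; 0 0 0 -1.6 0 1.9 -1; 0 0 0 -1.6 0 1.9 -1; 0 0 0 -1.6 0 1.9 -1; 0 0 0 -1.6 0 1.9 -1; 0 0 0 -1.2 0 1.43 -1; 0 0 0 -0.6 0 0.7 -1")

```text
time: 35.98
position: [514.9, 20.8, 118.2]
tcp_rot: [[0.973, -0.002, 0.231], [-0.231, 0.001, 0.973], [-0.002, -1.0, 0.0]]
force: [-0.0, 0.3, -2.5]
gripper_width: 58.7
```

arm_command(deltas="0 0 0 0 0 0 -1")

```text
time: 36.07
position: [515.5, 20.4, 118.4]
tcp_rot: [[0.973, -0.001, 0.231], [-0.231, 0.0, 0.973], [-0.001, -1.0, 0.0]]
force: [-0.0, 0.1, -2.6]
gripper_width: 58.6
```

Run:
```python
from h import *
go(389.8,275.5,118,76.4)
```

```text
t 36.07 p [515.5  20.4 118.4] phi 76.6 w 58.6 F [-0.   0.1 -2.6] q [ 0.04  0.29 -0.26  1.02  0.    0.27]
tilt [-0.001  0.    -1.   ] need cm (tool x y z) [-18.13   0.06  21.91]
turn about tool y 0.2 then need [-18.22   0.06  21.84]
```

arm_command(deltas="0 0.2 0 -0.6 0 0.73 -1; 0 0 0 -1.2 0 1.45 -1; 0 0 0 -1.6 0 1.93 -1; 0 0 0 -1.6 0 1.93 -1; 0 0 0 -1.6 0 1.93 -1; 0 0 0 -1.6 0 1.93 -1; 0 0 0 -1.6 0 1.93 -1; 0 0 0 -1.6 0 1.93 -1; 0 0 0 -1.6 0 1.93 -1; 0 0 0 -1.6 0 1.93 -1; 0 0 0 -1.6 0 1.93 -1; 0 0 0 -1.2 0 1.45 -1; 0 0 0 -0.8 0 0.8 -1; 0 0 0 0 0 0 -1; 0 0 0 0 0 0 -1")

```text
time: 37.32
position: [392.4, 273.7, 118.6]
tcp_rot: [[0.971, 0.0, 0.238], [-0.238, -0.0, 0.971], [0.0, -1.0, -0.0]]
force: [0.4, 0.0, -2.7]
gripper_width: 58.7
```

Run:
```python
from h import *
go(389.8,275.5,15.3,76.5)
s=shot('side');c=shot('top','t5top.png')
a=s['color'][90:210,200:370];cv2.imwrite('pics/t5.png',cv2.resize(a,None,fx=4,fy=4,interpolation=2)[...,::-1])
```

```text
t 37.32 p [392.4 273.7 118.6] phi 76.3 w 58.7 F [ 0.4  0.  -2.7] q [ 0.61  0.23 -0.34  0.99 -0.    0.85]
tilt [ 0. -0. -1.] need cm (tool x y z) [-0.3  10.33  0.12]
turn about tool y -0.2 then need [-0.3  10.33  0.12]
```

View pics/t5.png

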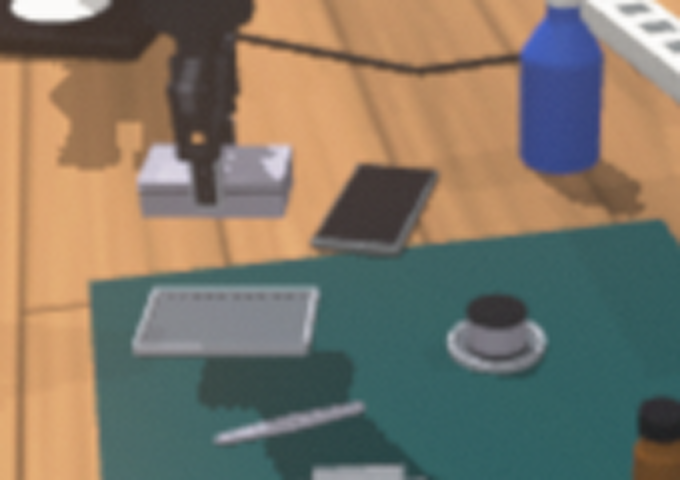

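View pics/t5top.png

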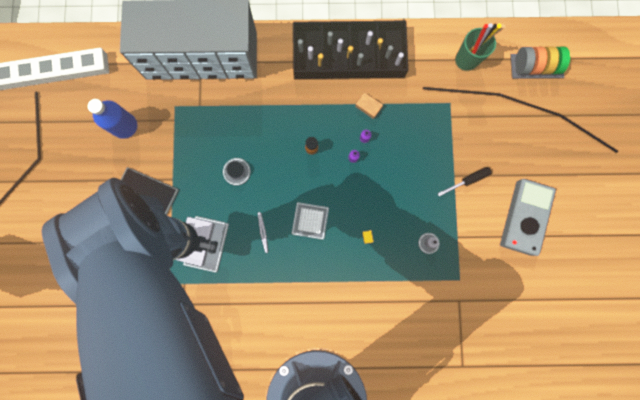

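Tin hangs level over the oblong tray (side crop, tray centre ≈(227,320)). Lower.

arm_command(deltas="0 -0.1 0 -0.3 0.5 0.12 -1; 0 0 0 0 1.2 0 -1; 0 0 0 0 1.6 0 -1; 0 0 0 0 1.6 0 -1; 0 0 0 0 1.6 0 -1; 0 0 0 0 1.3 0 -1; 0 0 0 0 0.8 0 -1; 0 0 0 0 0.5 0 -1; 0 0 0 0 0.3 0 -1; 0 0 0 0 0 0 -1; 0 0 0 0 0 0 -1")

```text
time: 38.33
position: [390.1, 275.9, 25.1]
tcp_rot: [[0.971, 0.0, 0.237], [-0.237, 0.0, 0.971], [0.0, -1.0, 0.001]]
force: [0.1, 0.2, -2.4]
gripper_width: 58.3
```

Run:
```python
from h import *
go(389.8,275.5,15.3,76.5)
s=shot('side')
a=s['color'][120:200,210:320];cv2.imwrite('pics/t6.png',cv2.resize(a,None,fx=6,fy=6,interpolation=2)[...,::-1])
```

```text
t 38.33 p [390.1 275.9  25.1] phi 76.3 w 58.3 F [ 0.1  0.2 -2.4] q [ 0.62  0.34 -0.48  0.75  0.    0.85]
tilt [ 0.  0. -1.] need cm (tool x y z) [-0.02  0.98 -0.04]
turn about tool y -0.2 then need [-0.02  0.98 -0.04]
```

View pics/t6.png

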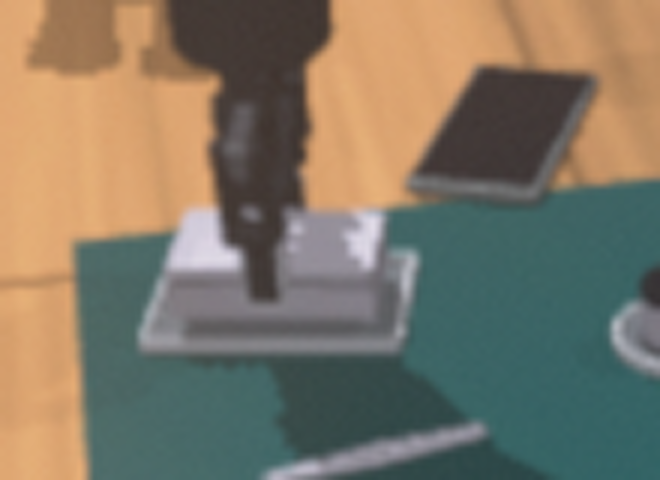

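arm_command(deltas="0 0 0 0 0.3 -0.03 -1; 0 0 0 0 0.25 0 -1; 0 0 0 0 0.2 0 -1; 0 0 0 0 0.13 0 -1; 0 0 0 0 0.07 0 -1; 0 0 0 0 0 0 -1; 0 0 0 0 0 0 -1")

```text
time: 38.97
position: [389.6, 275.4, 15.3]
tcp_rot: [[0.972, -0.0, 0.237], [-0.237, 0.0, 0.972], [-0.0, -1.0, -0.0]]
force: [-1.5, -1.1, -0.0]
gripper_width: 58.9
```

arm_command(deltas="0 0 0 0 0.03 0 -1; 0 0 0 0 0 0 0.42; 0 0 0 0 0 0 0.5; 0 0 0 0 0 0 0.6; 0 0 0 0 0 0 0.65; 0 0 0 0 0 0 0.65; 0 0 0 0 -0.4 0 0.65; 0 0 0 0 -1.2 0 0.65; 0 0 0 0 -2 0 0.65; 0 0 0 0 -2.5 0 0.65; 0 0 0 0 -2.5 0 0.65; 0 0 0 0 -2.5 0 0.65; 0 0 0 0 -2 0 0.65; 0 0 0 0 -1 0 0.65; 0 0 0 0 0 0 0.65")

```text
time: 40.22
position: [390.8, 276.3, 158.6]
tcp_rot: [[0.972, 0.004, 0.237], [-0.237, 0.003, 0.972], [0.003, -1.0, 0.003]]
force: [-0.3, 0.1, 0.3]
gripper_width: 69.9
```

Run:
```python
from h import *
go(200,350,200)
```

```text
t 40.22 p [390.8 276.3 158.6] phi 76.3 w 69.9 F [-0.3  0.1  0.3] q [ 0.62  0.2  -0.28  1.09  0.    0.85]
tilt [ 0.004  0.003 -1.   ] need cm (tool x y z) [-20.27  -4.19   2.66]
```

arm_command(deltas="0 0 0 -0.8 -0.5 0.2 0.65; 0 0 0 -1.6 -1 0.3 0.65; 0 0 0 -2 -1 0.3 0.65; 0 0 0 -2 -1 0.3 0.65; 0 0 0 -2 -1 0.3 0.65; 0 0 0 -2 -1 0.3 0.65; 0 0 0 -2 -0.5 0.3 0.65; 0 0 0 -2 0 0.3 0.65; 0 0 0 -1.6 0 0.2 0.65; 0 0 0 -0.8 0 0 0.65; 0 0 0 0 0 0 0.65; 0 0 0 0 0 0 0.65")

```text
time: 41.22
position: [232.1, 339.3, 215.5]
tcp_rot: [[0.972, -0.0, 0.236], [-0.236, -0.001, 0.972], [-0.0, -1.0, -0.001]]
force: [1.0, -0.4, -0.5]
gripper_width: 70.5
```

Run:
```python
from h import *
from scipy.spatial import cKDTree
s=shot('side','f_side.png');c=shot('top','f_top.png')
a=cv2.resize(c['color'][150:290,170:460],None,fx=2.7,fy=2.7,interpolation=2);cv2.imwrite('pics/f1.png',a[...,::-1])
PS,PT=cloud(s).reshape(-1,3),cloud(c).reshape(-1,3)
for nm,(x,y),lo,hi,r in(('tin',(390,276),27,35,75),('hs',(446,8),24,33,50),('spool',(577,199),30,37,40),('noz',(385,-295),8,38,35),('noztip',(385,-295),48,60,35),('bottle',(643,13),55,72,60)):
  for cn,p in(('top',PT),('side',PS)):
    q=p[(p[:,2]>lo)&(p[:,2]<hi)&(np.hypot(p[:,0]-x,p[:,1]-y)<r)][:,:2]
    if len(q)<8: print(nm,cn,len(q));continue
    q=q[[len(k)>4 for k in cKDTree(q).query_ball_point(q,6)]].astype(np.float32)
    if len(q)<8: print(nm,cn,len(q));continue
    m=cv2.minAreaRect(q);print(nm,cn,len(q),np.round(m[0],1),np.round(m[1],1),round(m[2],1),'circ',np.round(cv2.minEnclosingCircle(q)[0],1),round(cv2.minEnclosingCircle(q)[1],1))
go(0,0,0)
```

```text
tin top 900 [389.9 274.8] [60.3 99.7] 76.7 circ [390.5 274.9] 56.3
tin side 288 [389.2 272. ] [62.4 97.3] 76.7 circ [390.9 270.5] 55.3
hs top 183 [446.4   8.5] [56.1 52.7] 80.2 circ [446.3   9.3] 36.2
hs side 328 [445.1   6.9] [60.9 55.4] 78.9 circ [445.3   5.9] 40.0
spool top 204 [577.7 200.1] [43.1 41.9] 22.8 circ [577.9 200.6] 22.3
spool side 72 [576.5 196.5] [36.5 36.8] 27.3 circ [576.5 199.1] 21.0
noz top 34 [ 384.9 -285.6] [22.7  7.8] 10.7 circ [ 385.7 -289.4] 11.4
noz side 160 [ 385.1 -302.9] [16.3 25.6] 85.8 circ [ 385.5 -298.4] 13.3
noztip top 22 [ 385.9 -294.5] [10.3 11.6] 44.9 circ [ 386.7 -294. ] 6.3
noztip side 38 [ 385.5 -296.6] [10.5  9.3] 81.7 circ [ 386.5 -296.3] 6.1
bottle top 135 [637.    4.1] [30.2 30.3] 88.3 circ [637.2   4. ] 15.8
bottle side 104 [636.2   1.1] [28.1 30.2] 68.1 circ [636.4   1.6] 16.1
t 41.32 p [232.8 339.3 215.7] phi 76.3 w 70.1 F [-0.  -0.1  0.4] q [ 0.97  0.05 -0.3   1.22 -0.    1.21]
tilt [-0. -0. -1.] need cm (tool x y z) [-14.57  21.58 -38.48]
```

View pics/f1.png

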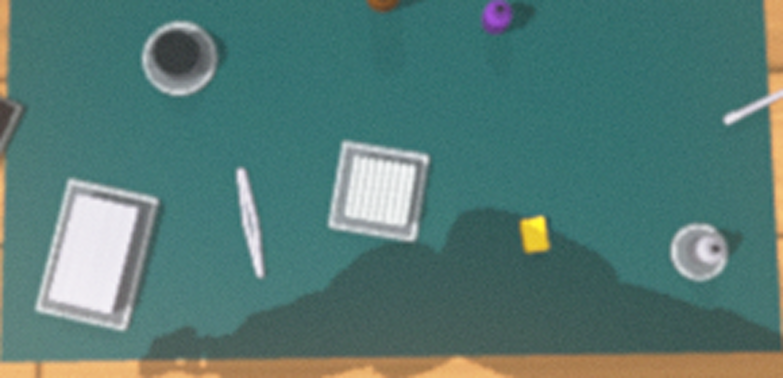

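View pics/f_side.png

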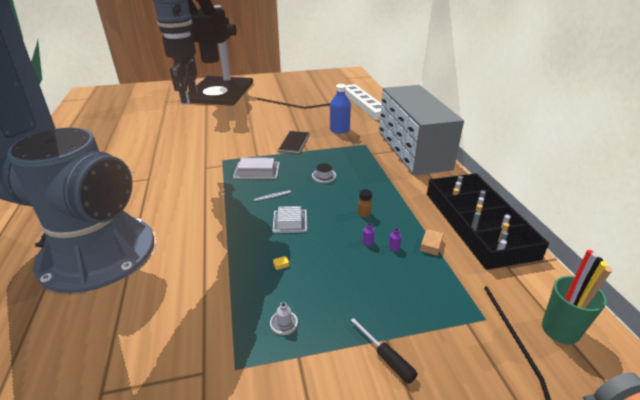

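All four items sit in their holders, and the bottle at side px (365,203) and the purple nozzles at (369,235) and (395,240) are where they were. I'm handing in.

```bash
python3 -c "
from bench import close_job;print(close_job())"
```

```text
the job is handed in; nothing more can be done
None
```

I took the pile apart from the top down and set each thing in its holder: nozzle, spool, heat sink, then tin. Each was lowered to light contact (under about 8 N) before I released it. The job took about 41 s in all.

Last checks, with both cameras and the arm retreated:

| Item | Offset from holder centre | Angle to holder |
|---|---|---|
| Nozzle | about 1–2 mm | round |
| Spool | about 1–2 mm | round |
| Heat sink | about 1 mm | within about 1° |
| Tin | about 1–2 mm | within about 0.5° |

All four stand upright, and the bottle, the purple nozzles and the other things on the mat look unmoved. The two views differ by 1–4 mm in y, the most at the spool. That is somewhat more than the stated 2 mm calibration error, but well within the room each holder leaves. No check failed.

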